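# Hold a spread snap ring at the toy dog's axle groove

## Task

One wheel of the wooden pull-along dog still needs its snap ring: take the red-handled pliers, put their tips between the lugs of the orange ring in the tray, squeeze to spread it and lift it out, touching the ring only with the pliers. Lower the spread ring over the top end of the bare axle until it is level with the white groove. Finish still holding the pliers firmly squeezed, with the ring kept spread, level and centred around the groove, hanging free of the wheel and axle, and leave the other things where they are.

Things in the scene. Friction and masses are not known exactly. Their poses are not given: they have to be found in the camera images.
- pliers_grip (a point): Pliers with two parallel red handles, on a wooden stand, tips down. Point midway between the handles, half-way up and along. x level towards the tips, y across the handles, z up. Handles 68 mm long (x), 24 mm high, flat outer faces at y = +-35 (70 mm overall). It belongs to the left (+y) handle and moves with it in the squeeze. 140 g (+-30%), centre of mass 25 mm ahead (x)
- pliers_tips (a point): Midway between the two pin tips at their lower ends when not squeezed: 90 mm ahead (x) of pliers_grip and 52 mm below it. Steel pins, upright, 6 mm diameter, centred at y = +-4.5. From 11 to 14 mm above the ends each has an 8 mm wide tab outward to y = +-13 that stands over the ring's lug. Fixed to the left handle, so it shifts with that in the squeeze
- squeeze (a joint): How far the handles are squeezed together, m: 0 at rest (70 mm overall), 0.033 at the hard stop (37 mm overall). Each pin moves outward by half of it. A return spring resists with 10 N at rest, 13 N at the end; with the ring on, about 18 N. A grip up to 9 N, or fingers stopped at 66 to 69 mm, holds the pliers almost unspread
- pliers: The whole pliers, 128 mm long; origin 52 mm below pliers_grip, level with the pins' lower ends, same axes. The level arms carrying the pins lie from 40 to 63 mm above the pins' ends
- ring_center (a point): Centre of the orange snap ring, half-way up (8 mm thick), lying flat in a tray compartment. x points from the gap and lugs (-x side) to the hinge knuckle (12 mm wide, at x = +30), z up; 70 mm long, 36 mm wide closed; 36 g. Two spring-loaded arms pivot at the knuckle. Closed it does not pass over the axle; at full squeeze it clears it by about 4 mm when centred
- ring_gap (a point): Middle of the gap between the ring's two lugs, half-way up, 22 mm from ring_center on its -x side; same axes. Each lug has a V notch in its inner side. The two pins at rest, side by side along the ring's y, go down here with about 4 mm to spare all round; spreading seats them in the V notches and swings the arms open, and the ring then stays on the pins by friction and can be lifted
- spread_left (a joint): Opening angle of the ring's +y arm, rad: 0 closed, about 0.2 when the pliers are fully squeezed
- spread_right (a joint): Opening angle of the ring's -y arm, rad: 0 closed, about 0.2 when the pliers are fully squeezed
- groove (a point): Middle of the white groove on the bare upright axle, on the axle's axis, z up. Axle of a light wooden toy dog lying on its side on a cork mat (all fixed). Axle 23 mm diameter above and below the groove; groove 18 mm diameter, 14 mm high. The blue wheel's top face is 16 mm below this point. The other upper axle, 90 mm away, already has an orange ring
- axle_tip (a point): Top end of the bare axle, on its axis, 22 mm above the groove's middle, 100 mm above the table
- ring: The snap ring; origin on its underside, 4 mm below ring_center, same axes
- dog: The fixed toy dog with its wheels, axles and mat; origin on the table below its middle. y runs from the head end (-y) to the bare axle's end (+y); bare axle at x = -20, y = +45 mm, the other at x = -20, y = -45 mm; overall about 135 x 245 mm, highest point 100 mm
- tray: The fixed wooden tray with three compartments, 94 (x) x 258 (y) x 22 mm, origin under its centre; compartments about 86 x 80 mm inside, side by side along y, centres at y = -84, 0 and +84 mm, floor 4 mm above the table. The ring can be in any of them
- stand: The fixed pliers stand; origin on the table under pliers_grip at the start, x towards the tips; base 144 x 68 x 6 mm (x from -32 to +112); block 58 mm wide (y), x from -20 to +40, top 46 mm above the table, under the handles and leaving their outer faces free for fingers
- bowls: Bystander: stack of blue, red and yellow bowls, 124 mm wide, 77 mm high, origin under its centre
- small_bowl: Bystander: small red bowl, 72 mm wide, 30 mm high, origin under its centre
- top: Bystander: steel spinning top on a round wooden base, 56 mm wide, 62 mm high, origin under its centre
- stethoscope: Bystander: blue and red toy stethoscope lying flat, about 120 x 190 mm, 14 mm high, origin at the middle of its loop
- cup: Bystander: blue cup, 68 mm wide, 70 mm high, origin under its centre
- washer: Bystander in the tray: wooden washer, 42 mm wide, 8 mm high, origin under its centre
- hubcap: Bystander in the tray: yellow hub cap, 38 mm wide, 13 mm high, origin under its centre
There are look-alikes about, which are no part of the job. Of the things that look like the ring, take the one that is farthest to the robot's left at the start.

How it is judged (in metres and radians):
On the way, in this order (a step that is already met when the one before it is completed fails the run):
1. the ring is lifted out of the tray, spread on the pliers' tips (contact force between the fingers and pliers above 2 N and contact force between pliers and ring above 1 N and value of joint each of spread_left, spread_right above 0.14 rad and height (world z) of ring_center above 0.05 m), for 0.2 s.
2. the spread ring is over the top end of the bare axle (value of joint each of spread_left, spread_right above 0.14 rad and horizontal distance between ring_center and groove below 0.008 m and z of ring_center in the frame of axle_tip above 0 m), for 0.05 s.
At the end, for the whole second after the job is handed in: Pliers gripped (over 2 N) and carrying the ring (over 1 N), both ring arms opened over 0.14 rad; ring centre within 6 mm of the axle's axis and 4.5 mm of the groove's middle in height, tilt under 0.2 rad, at rest; ring and pliers press on dog, wheel and axle with under 0.5 N (contact force between the fingers and pliers above 2 N and contact force between pliers and ring above 1 N and value of joint each of spread_left, spread_right above 0.14 rad and horizontal distance between ring_center and groove below 0.006 m and z of ring_center in the frame of groove between -0.0045 and 0.0045 m and angle between ring's own z axis and vertical below 0.2 rad and contact force between each of ring, pliers and dog below 0.5 N and linear speed of ring below 0.02 m/s); the arm keeps its last pose, push and grip.
It fails at once if the fingers touched the ring (contact force between the fingers and ring above 0.5 N).
It fails at once if a bystander was disturbed (moved more than 25 mm) (distance of any of bowls, small_bowl, top, stethoscope, cup, washer, hubcap from where it was at the start of the episode above 0.025 m).
It also fails if it takes over 50 s, if anything falls off the work surface, if the arm or the gripper's body presses on something with over 40 N, if the wrist force passes 120 N, or if a joint passes its speed limit or range.

## Robot

A 7-joint arm with a two-finger parallel gripper is mounted at the origin on the work surface. World frame = base frame: x ahead of the robot, y to its left, z up, the work surface at z = 0. Lengths are in mm, angles in rad, forces in N, time in s.
With the tool pointing down it reaches from about 425 to 950 mm from the base axis. Payload 4.7 kg.
Tool frame: the origin (TCP) lies at the very end of the fingers, on their centre line; the grasp point (between the pads) lies 19 mm behind it; z points along the fingers, y is the line along which they close (so a half turn about z gives the same grasp; the last joint's range is limited). The gripper opens to 87 mm and grips with 3 to 60 N. Pads are 19 mm wide; open, the fingers measure 117 mm over their backs; the gripper's body (75 mm by 190 mm) begins 51 mm behind the grasp point.
Start: joints at [-1.189, 0.469, -0.049, 1.532, 0.024, 1.141, -0.082], TCP at [269.519, 618.877, 222.573] pointing down, gripper open.
Joint ranges: [-2.59, 2.59], [-0.33, 1.99], [-1.39, 1.29], [0.1, 2.45], [-1.04, 4.18], [0.21, 1.99], [-2.66, 2.66]. Speed limits (rad/s): [2.57, 2.57, 3.14, 3.14, 3.14, 3.14, 3.14].

## Interface

Orientations are given as a 3x3 rotation matrix whose columns are the frame's x, y, z axes.
In Python, from cell import bot gives the robot as it stands. The module is installed in compiled form; this text tells all that it offers.
- The arm moves only by the tool move_arm, never from a script. Its argument "steps" is a list of rows, each an object of numbers: "tx", "ty", "tz": the shift along the tool's x, y, z in cm; "rx", "ry", "rz": the turn, a rotation vector about the tool's x, y, z in rad. A call has exactly 5 rows; each row shifts and turns the commanded pose from where the row before left it, along the tool's axes as they then stand; what a row does not reach is not made up. A row lasts 1/12 s, in which the tool goes at most 41.7 mm and 7.16 degrees, less where a joint would pass 70% of its speed; a pose out of reach is approached as far as the arm can. A call with a gripper value outside its range is refused whole. "hand" is the finger opening in cm, from 0 to 8.7, set as the call begins (left out, the last holds). The fingers move at their own pace and stop on an object; "force" is the grip in N (left out, the last holds). Time passes only in rows, so rows that do not move let the fingers close, or fill a call up. It gives the time, the measured TCP pose, the force, the opening and the grip force at its end, in the units of the state.
- bot.sense(): the state, without advancing time (a new reading comes with each control period).
- bot.read_camera(name): name is "scene" or "top" or "wrist"; returns the picture (384x512x3 uint8, red, green, blue); there is no depth.
- bot.camera_model(name): a dict with "fovy" (degrees; the focal length in pixels is half the picture's height over the tangent of half this angle, whatever the lens; pixels are square), "cx", "cy" (the principal point, pixels), "extrinsics" (4x4, takes a point from world to camera coordinates). Camera axes: x right, y up, looking along -z (the intrinsics and any distortion apply to the point x, -y, -z); pixel columns grow to the right and rows downward; lengths in mm; the calibration is good to about 2 mm. A picture is of the moment at which its call begins: read the wrist's pose just before it. camera_model takes no time and is no camera call; for the wrist camera it gives the pose at the moment of the call.
- bot.hand_in(): hands the job in; it is judged then, once.
The state is a dict: "clock": time; "q": joint angles; "joint_vel": joint speeds; "joint_efforts": joint torques, N m; "tool_pos": TCP position; "tool_rot": TCP orientation; "ft_force": force on the tool from outside, world axes, zero at the start; "torque": the same for the moment, N m; "width": finger opening in mm; "finger_force": force on a finger pad.
Only numpy, scipy, OpenCV 4.12 (cv2) and the standard library are available. Lean on these libraries where they do the work, as an engineer would, in place of code of your own. Each camera call takes 0.05 s, during which the arm holds its last target. There are 200 camera calls.

## Working session

There is one attempt and no reset: what is moved stays moved. The work goes in short steps, Python scripts to look and compute and a tool call to move; the robot and the scene stay as the last step left them, time stands still between calls to the robot, and variables do not carry over. Pictures are saved under pics/ and viewed, at most 10 in all, crops included, and the job is handed in when it is done.

Besides the shell and the picture viewer there is one more tool, called after "Request:" by a JSON object that holds its "fn" and its "kwargs". move_arm: Moves the arm, as the interface text tells. Its arguments: {"type":"object","properties":{"steps":{"type":"array","items":{"type":"object","properties":{"tx":{"type":"number"},"ty":{"type":"number"},"tz":{"type":"number"},"rx":{"type":"number"},"ry":{"type":"number"},"rz":{"type":"number"}}}},"hand":{"type":"number"},"force":{"type":"number"}},"required":["steps"]}

```bash
mkdir -p pics; python3 - <<'E'
from cell import bot
import cv2,numpy as np
s=bot.sense();print(s)
for n in("top","scene"):
    im=bot.read_camera(n);cv2.imwrite(f"pics/{n}0.png",im[:,:,::-1]);m=bot.camera_model(n);print(n,m)
a=cv2.imread("pics/top0.png");b=cv2.imread("pics/scene0.png")
cv2.imwrite("pics/t1.png",cv2.resize(a,(800,600)));cv2.imwrite("pics/s1.png",cv2.resize(b,(800,600)))
E
```

```text
{'clock': 0.0, 'q': array([-1.18888878,  0.46945621, -0.04858136,  1.53367667,  0.02412212,
        1.14099583, -0.08230521]), 'joint_vel': array([ 1.28794012e-03,  2.31148713e-05,  1.68668473e-03, -8.17066162e-05,
        6.68682782e-04, -4.16822825e-04,  1.03940097e-04]), 'joint_efforts': array([-1.12753753e-06, -5.07960320e+01, -8.06929800e-02, -2.36160314e+01,
       -6.14656415e-02,  3.78602464e-02,  1.64699554e-04]), 'tool_pos': array([269.32842826, 618.29468289, 221.49674533]), 'tool_rot': array([[-9.16807909e-01,  3.99327915e-01, -6.88490611e-04],
       [ 3.99328497e-01,  9.16806100e-01, -1.82410723e-03],
       [-9.72045435e-05, -1.94728985e-03, -9.99998099e-01]]), 'ft_force': array([-0.06754009, -0.21889609, -0.97581433]), 'torque': array([-0.01696155, -0.00165653, -0.00282506]), 'finger_force': 0.0, 'width': 87.29922047572266}
top {'fovy': 42.62634400794674, 'cx': 255.5866832114083, 'cy': 185.95170524539142, 'extrinsics': array([[ 2.12311374e-02, -9.99723311e-01,  1.01262430e-02,
         2.68394218e+01],
       [ 9.81967211e-01,  2.27550383e-02,  1.87676860e-01,
        -5.63166805e+02],
       [-1.87855355e-01,  5.95904538e-03,  9.82178627e-01,
        -1.36094662e+03],
       [ 0.00000000e+00,  0.00000000e+00,  0.00000000e+00,
         1.00000000e+00]])}
scene {'fovy': 42.938039449626785, 'cx': 258.508477577437, 'cy': 199.4367564239783, 'extrinsics': array([[-7.59267329e-01,  6.50737024e-01,  7.37889420e-03,
         4.02858587e+02],
       [-5.21138965e-01, -6.14767791e-01,  5.92009073e-01,
         2.61814390e+02],
       [ 3.89778529e-01,  4.45647719e-01,  8.05897518e-01,
        -1.57369663e+03],
       [ 0.00000000e+00,  0.00000000e+00,  0.00000000e+00,
         1.00000000e+00]])}
```

View pics/t1.png

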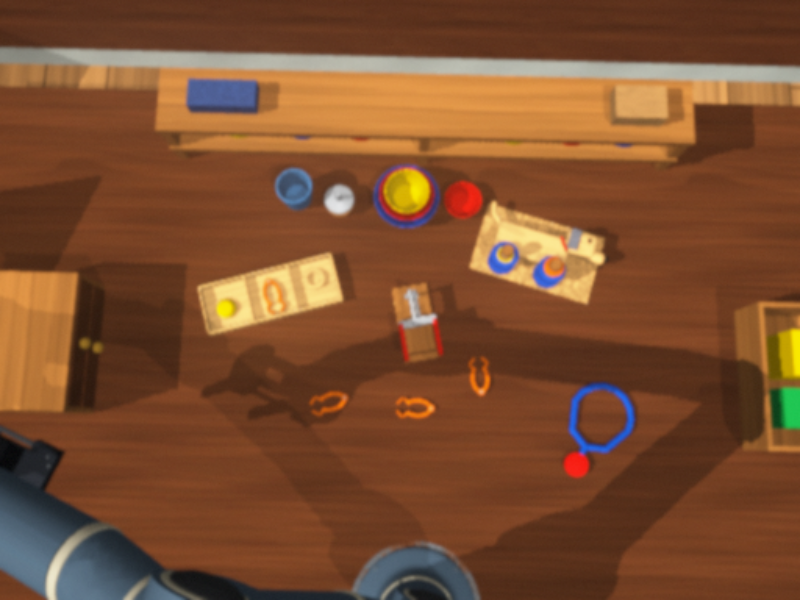

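View pics/s1.png

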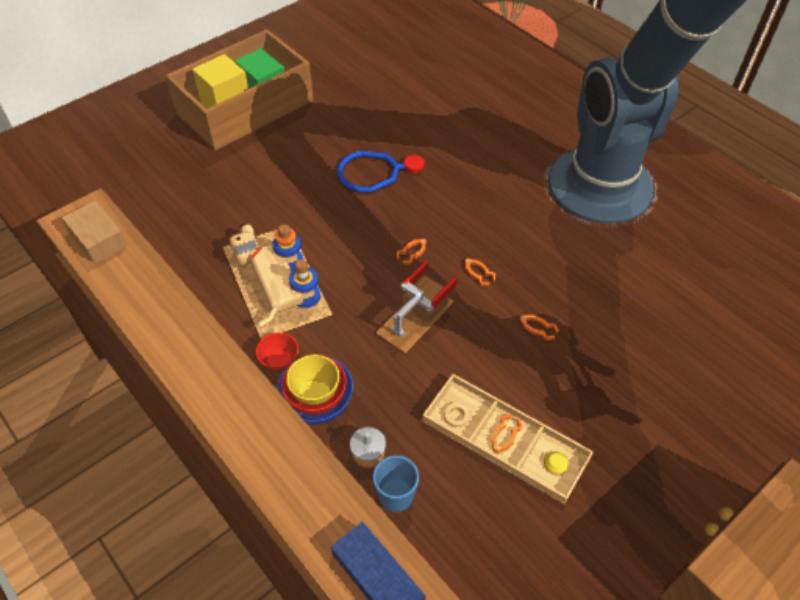

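The top view (800x600) shows what could be taken for the ring: tray ring at (273,296), loose rings at (328,403), (415,408) and (480,376), and the ring already on the dog's other axle at (553,268). The robot's left is image left, so the tray ring is the one to take. The pliers are at (418,325), tips up-image. The bare axle is at (505,253).

```bash
cat > h.py <<'E'
import numpy as np,cv2
from cell import bot
def K(m): 
    f=192/np.tan(np.radians(m["fovy"])/2); return f,m["cx"],m["cy"]
def ray(m,u,v):
    f,cx,cy=K(m);E=m["extrinsics"];R=E[:3,:3];c=-R.T@E[:3,3]
    return c,R.T@np.array([(u-cx)/f,-(v-cy)/f,-1.])
def onz(m,u,v,z):
    c,d=ray(m,u,v);return c+d*(z-c[2])/d[2]
def proj(m,p):
    f,cx,cy=K(m);E=m["extrinsics"];q=E[:3,:3]@np.asarray(p,float)+E[:3,3]
    return np.array([cx+f*q[0]/-q[2],cy-f*q[1]/-q[2]])
def tri(rays):
    A=0;b=0
    for c,d in rays:
        d=d/np.linalg.norm(d);P=np.eye(3)-np.outer(d,d);A=A+P;b=b+P@c
    p=np.linalg.solve(A,b);return p,[np.linalg.norm(np.cross(p-c,d/np.linalg.norm(d))) for c,d in rays]
def hue(im,h0,h1,s=120,v=60):
    h=cv2.cvtColor(im,cv2.COLOR_RGB2HSV);
    return cv2.inRange(h,(h0,s,v),(h1,255,255))
def load(n): return cv2.imread(f"pics/{n}.png")[:,:,::-1].copy()
def blobs(mask,amin=20):
    n,l,st,c=cv2.connectedComponentsWithStats(mask)
    return [(st[i].tolist(),c[i].round(1).tolist()) for i in range(1,n) if st[i,4]>=amin]
E
python3 - <<'E'
from h import *
for n in("top","scene"):
    im=load(n+"0");m=bot.camera_model(n)
    for nm,a,b,z in(("orange",7,14,8),("red",0,4,58),("yellow",22,32,10)):
        for st,c in blobs(hue(im,a,b,180,120),25):
            print(n,nm,st,c,onz(m,*c,z).round(0)[:2])
t=load("top0");s=load("scene0")
cr=lambda im,x,y,w,h:cv2.resize(im[y:y+h,x:x+w],(400,300),interpolation=cv2.INTER_CUBIC)
o=np.vstack([np.hstack([cr(t,120,155,104,78-0),cr(t,235,175,80,60)]),np.hstack([cr(t,295,125,96,72),cr(s,268,235,112,84)])])
cv2.imwrite("pics/c1.png",o[:,:,::-1])
E
```

```text
top orange [484, 79, 28, 13, 217] [497.4, 84.4] [ 909. -705.]
top orange [225, 87, 12, 4, 37] [230.7, 88.6] [875. 122.]
top orange [358, 90, 16, 5, 54] [365.4, 91.4] [ 876. -294.]
top orange [8, 93, 9, 4, 26] [11.7, 94.8] [838. 791.]
top orange [20, 93, 31, 11, 119] [33.2, 98.7] [827. 724.]
top orange [281, 98, 44, 16, 179] [302.9, 104.8] [ 828. -101.]
top orange [340, 102, 131, 31, 1223] [409.9, 118.2] [ 793. -428.]
top orange [76, 105, 50, 17, 271] [98.0, 113.6] [784. 523.]
top orange [0, 106, 30, 13, 165] [10.2, 111.6] [784. 790.]
top orange [471, 114, 41, 16, 301] [495.2, 121.4] [ 789. -690.]
top orange [65, 116, 18, 5, 38] [74.5, 117.8] [769. 593.]
top orange [245, 124, 31, 14, 45] [260.6, 132.3] [737.  27.]
top orange [465, 125, 14, 6, 32] [470.8, 127.1] [ 769. -613.]
top orange [70, 126, 34, 7, 107] [83.4, 129.6] [732. 563.]
top orange [393, 135, 13, 6, 26] [399.1, 138.1] [ 729. -393.]
top orange [408, 134, 53, 8, 210] [433.2, 137.5] [ 733. -497.]
top orange [50, 137, 16, 11, 62] [56.6, 143.1] [688. 640.]
top orange [453, 136, 51, 6, 145] [479.2, 139.4] [ 731. -637.]
top orang
[... 3537 characters left out ...]
 414. -111.]
scene orange [298, 165, 20, 19, 159] [306.8, 173.2] [353.  10.]
scene orange [333, 201, 25, 17, 158] [344.1, 208.1] [361. 167.]
scene orange [315, 265, 19, 25, 117] [323.1, 277.4] [557. 280.]
scene red [259, 99, 13, 12, 124] [265.1, 104.2] [ 291. -249.]
scene red [259, 167, 15, 14, 47] [266.2, 173.5] [472. -36.]
scene red [276, 177, 16, 19, 54] [283.6, 185.4] [463.  26.]
scene red [164, 213, 27, 23, 487] [176.9, 223.8] [758. -59.]
scene red [181, 232, 40, 33, 232] [203.0, 255.0] [762.  59.]
scene yellow [123, 35, 36, 34, 754] [140.2, 51.3] [ 418. -784.]
scene yellow [184, 227, 33, 32, 805] [200.1, 242.2] [731.  -2.]
scene yellow [348, 289, 15, 14, 119] [354.8, 295.9] [534. 366.]
```

View pics/c1.png

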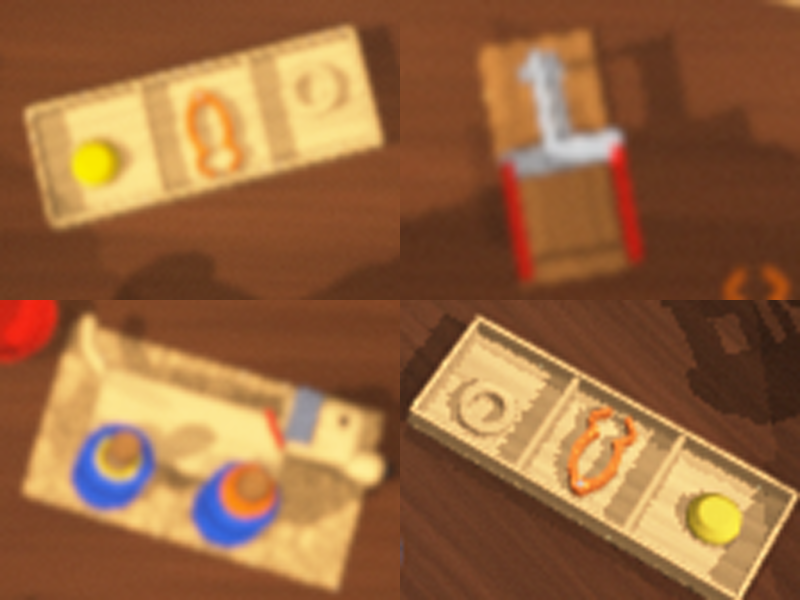

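The crops show the chosen ring in the tray's middle compartment, about (175,191) in the native top picture. Its lugs and gap are on the robot side and the knuckle is on the far side. The pliers point away from the robot, yawed slightly left, and the bare axle (white groove showing) is the left of the two on the dog. Next is a hover over the pliers.

```bash
cat >> h.py <<'E'
def plan(p,yaw,pitch_fix=True,n=None,p0=None,R0=None):
    """rows from the current pose to TCP p with tool z down and tool y at world angle yaw+pi/2"""
    from scipy.spatial.transform import Rotation as Ro
    s=bot.sense();p0=s["tool_pos"] if p0 is None else p0;R0=s["tool_rot"] if R0 is None else R0
    y=np.array([-np.sin(yaw),np.cos(yaw),0]);z=np.array([0,0,-1.]);R1=np.c_[np.cross(y,z),y,z]
    rv=Ro.from_matrix(R0.T@R1).as_rotvec();d=np.asarray(p,float)-p0
    n=n or int(np.ceil(max(np.linalg.norm(d)/38,np.linalg.norm(rv)/.11,1)));n=-(-n//5)*5
    print("n",n,"rot/row",(rv/n).round(4),"tot",rv.round(3))
    for i in range(n):
        Ri=R0@Ro.from_rotvec(rv*i/n).as_matrix()
        t=Ri.T@d/n/10
        print(i+1,t.round(2).tolist())
E
python3 - <<'E'
from h import *
m=bot.camera_model("wrist");E=m["extrinsics"];s=bot.sense()
c=-E[:3,:3].T@E[:3,3];print("cam in tool",(s["tool_rot"].T@(c-s["tool_pos"])).round(1),"look",(s["tool_rot"].T@-E[2,:3]).round(3),"right",(s["tool_rot"].T@E[0,:3]).round(3),m["fovy"],m["cx"],m["cy"])
t=bot.camera_model("top")
print("axle",onz(t,323,161,100),"gap/knuckle",onz(t,120+218*.26,155+172*.26,8),onz(t,120+208*.26,155+95*.26,8))
h=onz(t,257.8,219.5,66),onz(t,280,215.6,66);print(h,"tip",onz(t,263,186,56))
plan((470,0,200),0.17)
E
```

```text
cam in tool [  79.1   -0.9 -162.9] look [-0.285 -0.001  0.959] right [-0.001  1.     0.   ] 62.49322740845763 258.4536138731752 189.7623815086973
axle [ 629.17629401 -148.11808267  100.        ] gap/knuckle [524.39672953 270.62018658   8.        ] [584.36188852 281.41202454   8.        ]
(array([464.15195531,  31.15019945,  66.        ]), array([476.5915166 , -31.13157337,  66.        ])) tip [562.24568793  18.08636108  56.        ]
n 20 rot/row [-0.0001 -0.     -0.029 ] tot [-0.002 -0.    -0.581]
1 [-2.15, -2.43, 0.11]
2 [-2.08, -2.5, 0.11]
3 [-2.01, -2.55, 0.11]
4 [-1.93, -2.61, 0.11]
5 [-1.86, -2.67, 0.11]
6 [-1.78, -2.72, 0.11]
7 [-1.7, -2.77, 0.11]
8 [-1.62, -2.82, 0.11]
9 [-1.54, -2.86, 0.11]
10 [-1.45, -2.91, 0.11]
11 [-1.37, -2.95, 0.11]
12 [-1.28, -2.99, 0.11]
13 [-1.19, -3.02, 0.11]
14 [-1.11, -3.06, 0.11]
15 [-1.02, -3.09, 0.11]
16 [-0.93, -3.12, 0.11]
17 [-0.84, -3.14, 0.11]
18 [-0.74, -3.16, 0.11]
19 [-0.65, -3.18, 0.11]
20 [-0.56, -3.2, 0.11]
```

Request:
{"fn": "move_arm", "kwargs": {"steps": [{"tx": -2.15,"ty": -2.43,"tz": 0.1,"rz": -0.029},{"tx": -2.08,"ty": -2.5,"tz": 0.1,"rz": -0.029},{"tx": -2.0,"ty": -2.55,"tz": 0.1,"rz": -0.029},{"tx": -1.93,"ty": -2.6,"tz": 0.1,"rz": -0.029},{"tx": -1.86,"ty": -2.67,"tz": 0.1,"rz": -0.029}], "hand": 8.7}}

```text
$.steps[0]: bad value
```

Request:
{"fn": "move_arm", "kwargs": {"steps": [{"tx": -1.78,"ty": -2.72,"tz": 0.1,"rz": -0.029},{"tx": -1.7,"ty": -2.77,"tz": 0.1,"rz": -0.029},{"tx": -1.62,"ty": -2.82,"tz": 0.1,"rz": -0.029},{"tx": -1.54,"ty": -2.86,"tz": 0.1,"rz": -0.029},{"tx": -1.45,"ty": -2.9,"tz": 0.1,"rz": -0.029}]}}

```text
$.steps[0]: bad value
```

Request:
{"fn": "move_arm", "kwargs": {"steps": [{"tx": -1.37,"ty": -2.95,"tz": 0.1,"rz": -0.029},{"tx": -1.28,"ty": -3.0,"tz": 0.1,"rz": -0.029},{"tx": -1.19,"ty": -3.02,"tz": 0.1,"rz": -0.029},{"tx": -1.1,"ty": -3.06,"tz": 0.1,"rz": -0.029},{"tx": -1.02,"ty": -3.1,"tz": 0.1,"rz": -0.029}]}}

```text
$.steps[0]: bad value
```

Request:
{"fn": "move_arm", "kwargs": {"steps": [{"tx": -0.93,"ty": -3.12,"tz": 0.1,"rz": -0.029},{"tx": -0.84,"ty": -3.14,"tz": 0.1,"rz": -0.029},{"tx": -0.74,"ty": -3.16,"tz": 0.1,"rz": -0.029},{"tx": -0.65,"ty": -3.18,"tz": 0.1,"rz": -0.029},{"tx": -0.56,"ty": -3.2,"tz": 0.1,"rz": -0.029}]}}

```text
$.steps[0]: bad value
```

Request:
{"fn": "move_arm", "kwargs": {"steps": [{},{},{},{},{}]}}

```text
$.steps[0]: bad value
```

Request:
{"fn": "move_arm", "kwargs": {"steps": [{"tx": -2.15,"ty": -2.43,"tz": 0.1,"rx": 0,"ry": 0,"rz": -0.029},{"tx": -2.08,"ty": -2.5,"tz": 0.1,"rx": 0,"ry": 0,"rz": -0.029},{"tx": -2.0,"ty": -2.55,"tz": 0.1,"rx": 0,"ry": 0,"rz": -0.029},{"tx": -1.93,"ty": -2.6,"tz": 0.1,"rx": 0,"ry": 0,"rz": -0.029},{"tx": -1.86,"ty": -2.67,"tz": 0.1,"rx": 0,"ry": 0,"rz": -0.029}], "hand": 8.7}}

```text
clock: 0.52
tool_pos: [319.7, 462.7, 217.0]
tool_rot: [[-0.965, 0.261, -0.0], [0.261, 0.965, -0.001], [0.0, -0.001, -1.0]]
ft_force: [0.2, 0.2, 1.0]
width: 86.9
finger_force: 0.0
```

Request:
{"fn": "move_arm", "kwargs": {"steps": [{"tx": -1.78,"ty": -2.72,"tz": 0.1,"rx": 0,"ry": 0,"rz": -0.029},{"tx": -1.7,"ty": -2.77,"tz": 0.1,"rx": 0,"ry": 0,"rz": -0.029},{"tx": -1.62,"ty": -2.82,"tz": 0.1,"rx": 0,"ry": 0,"rz": -0.029},{"tx": -1.54,"ty": -2.86,"tz": 0.1,"rx": 0,"ry": 0,"rz": -0.029},{"tx": -1.45,"ty": -2.9,"tz": 0.1,"rx": 0,"ry": 0,"rz": -0.029}]}}

```text
clock: 0.93
tool_pos: [369.7, 308.2, 212.3]
tool_rot: [[-0.993, 0.119, -0.0], [0.119, 0.993, -0.0], [0.0, -0.0, -1.0]]
ft_force: [0.4, 0.6, 0.7]
width: 87.1
finger_force: 0.0
```

Request:
{"fn": "move_arm", "kwargs": {"steps": [{"tx": -1.37,"ty": -2.95,"tz": 0.1,"rx": 0,"ry": 0,"rz": -0.029},{"tx": -1.28,"ty": -3.0,"tz": 0.1,"rx": 0,"ry": 0,"rz": -0.029},{"tx": -1.19,"ty": -3.02,"tz": 0.1,"rx": 0,"ry": 0,"rz": -0.029},{"tx": -1.1,"ty": -3.06,"tz": 0.1,"rx": 0,"ry": 0,"rz": -0.029},{"tx": -1.02,"ty": -3.1,"tz": 0.1,"rx": 0,"ry": 0,"rz": -0.029}]}}

```text
clock: 1.35
tool_pos: [419.7, 153.4, 207.3]
tool_rot: [[-1.0, -0.026, -0.0], [-0.026, 1.0, 0.0], [0.0, 0.0, -1.0]]
ft_force: [0.3, -0.1, 0.4]
width: 87.2
finger_force: 0.0
```

Request:
{"fn": "move_arm", "kwargs": {"steps": [{"tx": -0.93,"ty": -3.12,"tz": 0.1,"rx": 0,"ry": 0,"rz": -0.029},{"tx": -0.84,"ty": -3.14,"tz": 0.1,"rx": 0,"ry": 0,"rz": -0.029},{"tx": -0.74,"ty": -3.16,"tz": 0.1,"rx": 0,"ry": 0,"rz": -0.029},{"tx": -0.65,"ty": -3.18,"tz": 0.1,"rx": 0,"ry": 0,"rz": -0.029},{"tx": -0.56,"ty": -3.2,"tz": 0.1,"rx": 0,"ry": 0,"rz": -0.029}]}}

```text
clock: 1.77
tool_pos: [469.7, -1.0, 202.3]
tool_rot: [[-0.985, -0.17, -0.0], [-0.17, 0.985, 0.0], [0.0, 0.0, -1.0]]
ft_force: [0.2, -0.5, -0.3]
width: 87.0
finger_force: 0.0
```

Request:
{"fn": "move_arm", "kwargs": {"steps": [{"tx": 0,"ty": 0,"tz": 0,"rx": 0,"ry": 0,"rz": 0},{"tx": 0,"ty": 0,"tz": 0,"rx": 0,"ry": 0,"rz": 0},{"tx": 0,"ty": 0,"tz": 0,"rx": 0,"ry": 0,"rz": 0},{"tx": 0,"ty": 0,"tz": 0,"rx": 0,"ry": 0,"rz": 0},{"tx": 0,"ty": 0,"tz": 0,"rx": 0,"ry": 0,"rz": 0}]}}

```text
clock: 2.18
tool_pos: [469.5, 2.0, 202.4]
tool_rot: [[-0.985, -0.171, -0.0], [-0.171, 0.985, 0.0], [0.0, 0.001, -1.0]]
ft_force: [-0.1, -0.9, -0.5]
width: 87.2
finger_force: 0.0
```

```bash
python3 - <<'E'
from h import *
print(bot.sense()["tool_pos"],bot.sense()["tool_rot"])
m=bot.camera_model("wrist");im=bot.read_camera("wrist");np.save("w1.npy",m["extrinsics"])
cv2.imwrite("pics/w1.png",im[:,:,::-1])
print(bot.sense()["q"].round(2))
for st,c in blobs(hue(im,0,4,180,100),60)+blobs(hue(im,170,180,180,100),60): print(st,c,onz(m,*c,70).round(0))
E
```

```text
[469.46635098   2.02546214 202.40316992] [[-9.85274387e-01 -1.70980102e-01 -4.31805025e-04]
 [-1.70980299e-01  9.85274336e-01  4.70046060e-04]
 [ 3.45077886e-04  5.36954496e-04 -9.99999796e-01]]
[-0.31  0.15  0.24  2.04 -0.04  0.96  1.7 ]
[283, 147, 6, 65, 124] [284.7, 177.1] [461.  26.  70.]
```

View pics/w1.png

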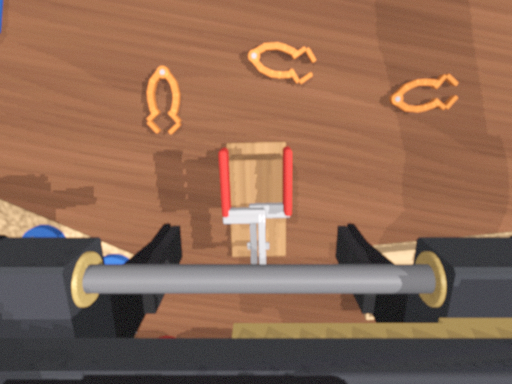

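The wrist view shows the pliers with red handles at (225,182) and (288,181), tips downward in the picture, where the gripper hides them. A half turn of the tool will put the camera over the tips instead. First I measure the handles from this picture.

```bash
python3 - <<'E'
from h import *
im=load("w1");m=bot.camera_model("wrist");m["extrinsics"]=np.load("w1.npy")
k=hue(im,0,6,150,60)|hue(im,172,180,150,60);k[:,:200]=0;k[:,310:]=0;k[:130]=0;k[235:]=0
L=[];
for st,c in blobs(k,100): print(st,c)
v=np.arange(158,204)
lo=[(np.where(k[r,205:256])[0].min()+205-.5,r) for r in v];hi=[(np.where(k[r,256:305])[0].max()+256+.5,r) for r in v]
A=np.array([onz(m,*p,70)[:2] for p in lo]);B=np.array([onz(m,*p,70)[:2] for p in hi])
fa=np.polyfit(A[:,0],A[:,1],1);fb=np.polyfit(B[:,0],B[:,1],1);print(fa,fb)
yaw=np.arctan((fa[0]+fb[0])/2);n=np.array([-np.sin(yaw),np.cos(yaw)]);print("yaw",yaw,"mid",(A@n).mean(),(B@n).mean())
for side in (slice(205,256),slice(256,305)):
    kk=k.copy();kk[:,:side.start]=0;kk[:,side.stop:]=0
    r,c=np.where(kk);print("rows",r.min(),r.max());x=c.mean()
    e=np.array([np.cos(yaw),np.sin(yaw)])
    print("front",onz(m,x,r.max()+.5,70)[:2]@e,"rear",onz(m,x,r.min()-.5,46)[:2]@e, onz(m,x,r.min()-.5,70)[:2]@e)
t=bot.sense()["tool_pos"][:2];print("tcp",t@e,t@n)
E
```

```text
[218, 147, 13, 69, 652] [224.0, 179.7]
[283, 146, 10, 69, 645] [287.5, 179.9]
[   0.19532525 -128.87509077] [  0.19662237 -57.2378881 ]
yaw 0.1935212401481695 mid -126.77183047886042 -55.87467168991768
rows 147 215
front 495.40188475680173 rear 430.10262357236985 426.46570470933386
rows 146 214
front 495.78193694994593 rear 430.54930152218185 426.87881013560235
tcp 461.1362433455276 -88.46615412771409
```

Request:
{"fn": "move_arm", "kwargs": {"steps": [{"tx": 0,"ty": 0,"tz": 0,"rx": 0,"ry": 0,"rz": 0.105},{"tx": 0,"ty": 0,"tz": 0,"rx": 0,"ry": 0,"rz": 0.105},{"tx": 0,"ty": 0,"tz": 0,"rx": 0,"ry": 0,"rz": 0.105},{"tx": 0,"ty": 0,"tz": 0,"rx": 0,"ry": 0,"rz": 0.105},{"tx": 0,"ty": 0,"tz": 0,"rx": 0,"ry": 0,"rz": 0.105}]}}

```text
clock: 2.65
tool_pos: [469.7, 1.5, 202.6]
tool_rot: [[-0.936, 0.352, -0.0], [0.352, 0.936, 0.0], [0.0, 0.0, -1.0]]
ft_force: [-0.2, -0.3, -0.5]
width: 87.2
finger_force: 0.0
```

Request:
{"fn": "move_arm", "kwargs": {"steps": [{"tx": 0,"ty": 0,"tz": 0,"rx": 0,"ry": 0,"rz": 0.105},{"tx": 0,"ty": 0,"tz": 0,"rx": 0,"ry": 0,"rz": 0.105},{"tx": 0,"ty": 0,"tz": 0,"rx": 0,"ry": 0,"rz": 0.105},{"tx": 0,"ty": 0,"tz": 0,"rx": 0,"ry": 0,"rz": 0.105},{"tx": 0,"ty": 0,"tz": 0,"rx": 0,"ry": 0,"rz": 0.105}]}}

```text
clock: 3.07
tool_pos: [469.7, 1.5, 202.5]
tool_rot: [[-0.634, 0.773, -0.0], [0.773, 0.634, 0.0], [0.0, 0.0, -1.0]]
ft_force: [0.8, -0.0, -0.0]
width: 86.9
finger_force: 0.0
```

Request:
{"fn": "move_arm", "kwargs": {"steps": [{"tx": 0,"ty": 0,"tz": 0,"rx": 0,"ry": 0,"rz": 0.105},{"tx": 0,"ty": 0,"tz": 0,"rx": 0,"ry": 0,"rz": 0.105},{"tx": 0,"ty": 0,"tz": 0,"rx": 0,"ry": 0,"rz": 0.105},{"tx": 0,"ty": 0,"tz": 0,"rx": 0,"ry": 0,"rz": 0.105},{"tx": 0,"ty": 0,"tz": 0,"rx": 0,"ry": 0,"rz": 0.105}]}}

```text
clock: 3.48
tool_pos: [469.7, 1.5, 202.5]
tool_rot: [[-0.161, 0.987, -0.0], [0.987, 0.161, 0.0], [0.0, -0.0, -1.0]]
ft_force: [0.6, -0.4, 0.6]
width: 87.0
finger_force: 0.0
```

Request:
{"fn": "move_arm", "kwargs": {"steps": [{"tx": 0,"ty": 0,"tz": 0,"rx": 0,"ry": 0,"rz": 0.105},{"tx": 0,"ty": 0,"tz": 0,"rx": 0,"ry": 0,"rz": 0.105},{"tx": 0,"ty": 0,"tz": 0,"rx": 0,"ry": 0,"rz": 0.105},{"tx": 0,"ty": 0,"tz": 0,"rx": 0,"ry": 0,"rz": 0.105},{"tx": 0,"ty": 0,"tz": 0,"rx": 0,"ry": 0,"rz": 0.105}]}}

```text
clock: 3.9
tool_pos: [469.7, 1.5, 202.5]
tool_rot: [[0.356, 0.935, -0.0], [0.935, -0.356, 0.0], [0.0, -0.0, -1.0]]
ft_force: [-0.5, 0.0, 0.6]
width: 87.3
finger_force: 0.0
```

Request:
{"fn": "move_arm", "kwargs": {"steps": [{"tx": 0,"ty": 0,"tz": 0,"rx": 0,"ry": 0,"rz": 0.105},{"tx": 0,"ty": 0,"tz": 0,"rx": 0,"ry": 0,"rz": 0.105},{"tx": 0,"ty": 0,"tz": 0,"rx": 0,"ry": 0,"rz": 0.105},{"tx": 0,"ty": 0,"tz": 0,"rx": 0,"ry": 0,"rz": 0.105},{"tx": 0,"ty": 0,"tz": 0,"rx": 0,"ry": 0,"rz": 0.105}]}}

```text
clock: 4.32
tool_pos: [469.6, 1.5, 202.5]
tool_rot: [[0.776, 0.631, -0.0], [0.631, -0.776, 0.0], [0.0, -0.0, -1.0]]
ft_force: [0.4, -0.2, -0.2]
width: 87.4
finger_force: 0.0
```

Request:
{"fn": "move_arm", "kwargs": {"steps": [{"tx": 0,"ty": 0,"tz": 0,"rx": 0,"ry": 0,"rz": 0.105},{"tx": 0,"ty": 0,"tz": 0,"rx": 0,"ry": 0,"rz": 0.105},{"tx": 0,"ty": 0,"tz": 0,"rx": 0,"ry": 0,"rz": 0.105},{"tx": 0,"ty": 0,"tz": 0,"rx": 0,"ry": 0,"rz": 0.105},{"tx": 0,"ty": 0,"tz": 0,"rx": 0,"ry": 0,"rz": 0.105}]}}

```text
clock: 4.73
tool_pos: [469.7, 1.5, 202.5]
tool_rot: [[0.988, 0.157, -0.0], [0.157, -0.988, 0.0], [0.0, -0.0, -1.0]]
ft_force: [0.2, 0.2, 0.4]
width: 86.8
finger_force: 0.0
```

Request:
{"fn": "move_arm", "kwargs": {"steps": [{"tx": 0,"ty": 0,"tz": 0,"rx": 0,"ry": 0,"rz": -0.035},{"tx": 1.21,"ty": 0.25,"tz": 1,"rx": 0,"ry": 0,"rz": 0},{"tx": 0,"ty": 0,"tz": 2,"rx": 0,"ry": 0,"rz": 0},{"tx": 0,"ty": 0,"tz": 2,"rx": 0,"ry": 0,"rz": 0},{"tx": 0,"ty": 0,"tz": 2,"rx": 0,"ry": 0,"rz": 0}]}}

```text
clock: 5.15
tool_pos: [482.4, 1.5, 131.9]
tool_rot: [[0.981, 0.196, 0.001], [0.196, -0.981, 0.001], [0.001, -0.0, -1.0]]
ft_force: [-0.6, -0.1, 0.8]
width: 87.0
finger_force: 0.0
```

Request:
{"fn": "move_arm", "kwargs": {"steps": [{"tx": 0,"ty": 0,"tz": 0,"rx": 0,"ry": 0,"rz": 0},{"tx": 0,"ty": 0,"tz": 0,"rx": 0,"ry": 0,"rz": 0},{"tx": 0,"ty": 0,"tz": 0,"rx": 0,"ry": 0,"rz": 0},{"tx": 0,"ty": 0,"tz": 0,"rx": 0,"ry": 0,"rz": 0},{"tx": 0,"ty": 0,"tz": 0,"rx": 0,"ry": 0,"rz": 0}]}}

```text
clock: 5.57
tool_pos: [483.0, 0.7, 133.7]
tool_rot: [[0.981, 0.195, 0.002], [0.195, -0.981, 0.001], [0.002, -0.0, -1.0]]
ft_force: [-0.4, 0.2, -0.2]
width: 86.8
finger_force: 0.0
```

```bash
python3 - <<'E'
from h import *
s=bot.sense();print(s["tool_pos"],s["tool_rot"][:,0])
m=bot.camera_model("wrist");im=bot.read_camera("wrist");np.save("w2.npy",m["extrinsics"])
cv2.imwrite("pics/w2.png",im[:,:,::-1])
e=np.array([.9813,.1923,0]);n=np.array([-.1923,.9813,0]);g=np.array([470.3,-.9,58])
for nm,p in(("tips",g+90*e-[0,0,52]),("handle L front top",g+34*e+35*n+[0,0,12]),("R",g+34*e-35*n+[0,0,12])):print(nm,proj(m,p))
E
```

```text
[483.03183419   0.70150039 133.69536719] [0.98083243 0.19483736 0.00247942]
tips [257.3337319   96.04824505]
handle L front top [209.48722637 175.11638929]
R [304.45332059 175.27136231]
```

View pics/w2.png

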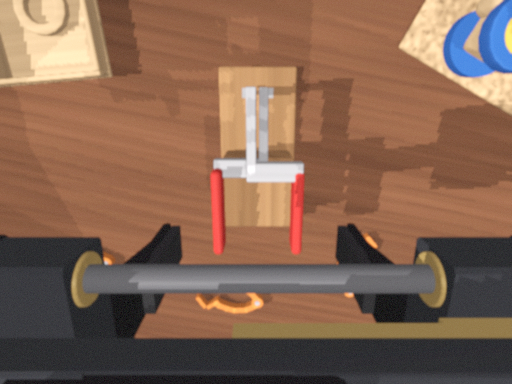

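The wrist view shows the handles centred: front ends at about (217,171) and (299,174), and pin arms to (257,92), which match the predictions. I descend to the grasp.

Request:
{"fn": "move_arm", "kwargs": {"steps": [{"tx": -0.07,"ty": -0.08,"tz": 1.9,"rx": 0,"ry": 0,"rz": 0},{"tx": 0,"ty": 0,"tz": 1.9,"rx": 0,"ry": 0,"rz": 0},{"tx": 0,"ty": 0,"tz": 1.9,"rx": 0,"ry": 0,"rz": 0},{"tx": 0,"ty": 0,"tz": 1.9,"rx": 0,"ry": 0,"rz": 0},{"tx": 0,"ty": 0,"tz": 1.8,"rx": 0,"ry": 0,"rz": 0}]}}

```text
clock: 6.03
tool_pos: [481.8, 1.4, 38.2]
tool_rot: [[0.981, 0.195, 0.001], [0.195, -0.981, 0.0], [0.001, -0.0, -1.0]]
ft_force: [0.6, -0.3, -0.2]
width: 87.0
finger_force: 0.0
```

Request:
{"fn": "move_arm", "kwargs": {"steps": [{"tx": 0,"ty": 0,"tz": 0,"rx": 0,"ry": 0,"rz": 0},{"tx": 0,"ty": 0,"tz": 0,"rx": 0,"ry": 0,"rz": 0},{"tx": 0,"ty": 0,"tz": 0,"rx": 0,"ry": 0,"rz": 0},{"tx": 0,"ty": 0,"tz": 0,"rx": 0,"ry": 0,"rz": 0},{"tx": 0,"ty": 0,"tz": 0,"rx": 0,"ry": 0,"rz": 0}], "hand": 6.7, "force": 9}}

```text
clock: 6.45
tool_pos: [482.4, 1.3, 39.7]
tool_rot: [[0.981, 0.195, 0.003], [0.195, -0.981, 0.001], [0.003, -0.0, -1.0]]
ft_force: [-0.7, -0.2, 3.7]
width: 70.0
finger_force: 9.0
```

Request:
{"fn": "move_arm", "kwargs": {"steps": [{"tx": 0,"ty": 0,"tz": 0,"rx": 0,"ry": 0,"rz": 0},{"tx": 0,"ty": 0,"tz": 0,"rx": 0,"ry": 0,"rz": 0},{"tx": 0,"ty": 0,"tz": 0,"rx": 0,"ry": 0,"rz": 0},{"tx": 0,"ty": 0,"tz": 0,"rx": 0,"ry": 0,"rz": 0},{"tx": 0,"ty": 0,"tz": 0,"rx": 0,"ry": 0,"rz": 0}]}}

```text
clock: 6.87
tool_pos: [482.4, 1.3, 39.7]
tool_rot: [[0.981, 0.195, 0.002], [0.195, -0.981, 0.001], [0.002, -0.0, -1.0]]
ft_force: [0.5, 0.6, 7.1]
width: 69.6
finger_force: 9.0
```

Request:
{"fn": "move_arm", "kwargs": {"steps": [{"tx": 0,"ty": 0,"tz": -0.6,"rx": 0,"ry": 0,"rz": 0},{"tx": 0,"ty": 0,"tz": -1.2,"rx": 0,"ry": 0,"rz": 0},{"tx": 0,"ty": 0,"tz": -2.4,"rx": 0,"ry": 0,"rz": 0},{"tx": 0,"ty": 0,"tz": -2.4,"rx": 0,"ry": 0,"rz": 0},{"tx": 0,"ty": 0,"tz": -2.4,"rx": 0,"ry": 0,"rz": 0}]}}

```text
clock: 7.28
tool_pos: [480.6, 0.9, 129.5]
tool_rot: [[0.981, 0.194, -0.001], [0.194, -0.981, -0.0], [-0.001, 0.0, -1.0]]
ft_force: [-0.2, -0.1, -1.6]
width: 69.8
finger_force: 9.0
```

Request:
{"fn": "move_arm", "kwargs": {"steps": [{"tx": 0,"ty": -0.6,"tz": 0,"rx": 0,"ry": 0,"rz": 0},{"tx": 0,"ty": -1.5,"tz": 0,"rx": 0,"ry": 0,"rz": 0},{"tx": 0.2,"ty": -2.4,"tz": 0,"rx": 0,"ry": 0,"rz": 0},{"tx": 0.4,"ty": -2.8,"tz": 0,"rx": 0,"ry": 0,"rz": 0},{"tx": 0.4,"ty": -2.8,"tz": 0,"rx": 0,"ry": 0,"rz": 0}]}}

```text
clock: 7.7
tool_pos: [470.5, 103.0, 128.2]
tool_rot: [[0.981, 0.193, -0.001], [0.193, -0.981, 0.0], [-0.001, -0.0, -1.0]]
ft_force: [1.1, 1.0, -0.8]
width: 69.8
finger_force: 9.0
```

Request:
{"fn": "move_arm", "kwargs": {"steps": [{"tx": 0.4,"ty": -2.8,"tz": 0,"rx": 0,"ry": 0,"rz": 0},{"tx": 0.4,"ty": -2.8,"tz": 0,"rx": 0,"ry": 0,"rz": 0},{"tx": 0.4,"ty": -2.8,"tz": 0,"rx": 0,"ry": 0,"rz": 0},{"tx": 0.2,"ty": -2.6,"tz": 0,"rx": 0,"ry": 0,"rz": 0},{"tx": 0,"ty": -2.3,"tz": 0,"rx": 0,"ry": 0,"rz": 0}]}}

```text
clock: 8.12
tool_pos: [458.4, 237.4, 128.0]
tool_rot: [[0.981, 0.196, -0.001], [0.196, -0.981, -0.0], [-0.001, -0.0, -1.0]]
ft_force: [0.2, 0.2, -0.8]
width: 70.1
finger_force: 9.0
```

Request:
{"fn": "move_arm", "kwargs": {"steps": [{"tx": 0,"ty": -1.5,"tz": 0,"rx": 0,"ry": 0,"rz": 0},{"tx": 0,"ty": -0.6,"tz": 0,"rx": 0,"ry": 0,"rz": 0},{"tx": 0,"ty": 0,"tz": 0,"rx": 0,"ry": 0,"rz": 0},{"tx": 0,"ty": 0,"tz": 0,"rx": 0,"ry": 0,"rz": 0},{"tx": 0,"ty": 0,"tz": 0,"rx": 0,"ry": 0,"rz": 0}]}}

```text
clock: 8.53
tool_pos: [455.4, 254.2, 128.4]
tool_rot: [[0.981, 0.192, -0.0], [0.192, -0.981, -0.001], [-0.001, 0.001, -1.0]]
ft_force: [-0.1, -0.8, -1.7]
width: 69.5
finger_force: 9.0
```

```bash
python3 - <<'E'
from h import *
s=bot.sense();print(s["tool_pos"],s["tool_rot"][:,0],s["width"],s["finger_force"])
m=bot.camera_model("wrist");im=bot.read_camera("wrist");np.save("w3.npy",m["extrinsics"])
cv2.imwrite("pics/w3.png",im[:,:,::-1])
cv2.imwrite("pics/w3z.png",cv2.resize(im[0:250,120:400],(784,600*7//6*250//250 if 0 else 700)[:2],interpolation=cv2.INTER_CUBIC)[:600,:,::-1])
e,z=s["tool_rot"][:,0],s["tool_rot"][:,2]
print("tips pred",proj(m,s["tool_pos"]+78*e+33.5*z))
for st,c in blobs(hue(im,5,18,150,120),60):print(st,c,onz(m,*c,8))
E
```

```text
[455.41266245 254.21874143 128.3791389 ] [ 9.81316804e-01  1.92398227e-01 -5.02792636e-04] 69.53781557499484 8.999733296222985
tips pred [257.89316903  94.32894949]
[232, 15, 41, 64, 831] [251.1, 46.3] [568.25088912 282.0257134    8.        ]
[291, 294, 17, 20, 152] [300.3, 299.5] [339.7546734  186.87562321   8.        ]
[328, 294, 10, 16, 74] [332.0, 298.9] [346.76286988 154.63462888   8.        ]
```

View pics/w3z.png

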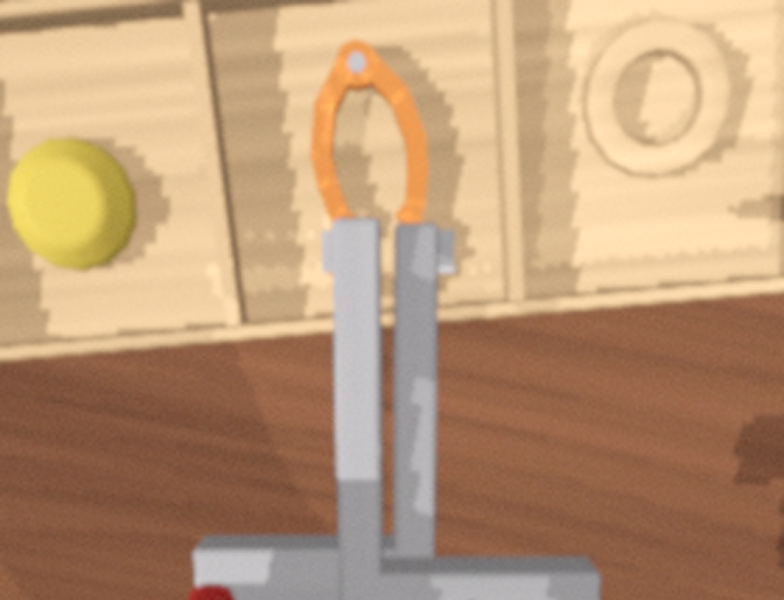

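The zoomed wrist view shows the ring under the pliers: knuckle pin at native (247.5,22), and the lugs hidden under the pin arms. The tabs are at native (236,89) and (282,89). I compute the tip and ring positions from this.

```bash
python3 - <<'E'
from h import *
m=bot.camera_model("wrist");m["extrinsics"]=np.load("w3.npy");im=load("w3")
s=bot.sense();T=s["tool_pos"];R=s["tool_rot"]
tl=lambda p:(R.T@(p-T)).round(1)
ta=onz(m,236.1,89.6,T[2]-19.5),onz(m,281.8,89.6,T[2]-19.5);print("tabs",tl(ta[0]),tl(ta[1]),"pins mid tool",tl((ta[0]+ta[1])/2))
kn=onz(m,247.5,22.1,12);print("knuckle",kn,tl(kn))
k=hue(im,5,20,120,110);k[100:]=0;k[:,:225]=0;k[:,285:]=0
P=[]
for r in range(18,80,4):
    c=np.where(k[r])[0]
    if len(c)<3: continue
    a=onz(m,c.min()-.5,r,8);b=onz(m,c.max()+.5,r,8);P.append(tl((a+b)/2));print(r,tl(a),tl(b),P[-1])
r0=np.where(k)[0].min();print("far end",tl(onz(m,247.5,r0-.5,8)),r0)
P=np.array(P);print("axis fit",np.polyfit(P[:-1,0],P[:-1,1],1))
E
```

```text
tabs [ 80.3 -12.   19.5] [80.3 13.1 19.5] pins mid tool [80.3  0.6 19.5]
knuckle [584.56440367 287.92056912  12.        ] [133.1  -8.4 116.4]
18 [136.9 -14.1 120.4] [136.9  -3.6 120.4] [136.9  -8.9 120.4]
22 [134.  -14.9 120.4] [134.   -0.4 120.4] [134.   -7.7 120.4]
26 [131.1 -16.6 120.4] [131.1   2.8 120.4] [131.1  -6.9 120.4]
30 [128.1 -19.1 120.4] [128.1   5.3 120.4] [128.1  -6.9 120.4]
34 [125.2 -20.  120.4] [125.2   6.9 120.4] [125.2  -6.5 120.4]
38 [122.2 -21.7 120.4] [122.2   8.6 120.4] [122.2  -6.6 120.4]
42 [119.2 -21.8 120.4] [119.2   9.4 120.4] [119.2  -6.2 120.4]
46 [116.2 -22.6 120.4] [116.2  11.1 120.4] [116.2  -5.8 120.4]
50 [113.2 -22.7 120.4] [113.2  11.9 120.5] [113.2  -5.4 120.4]
54 [110.1 -22.8 120.4] [110.1  12.  120.5] [110.1  -5.4 120.4]
58 [107.1 -22.1 120.4] [107.   12.  120.5] [107.   -5.  120.4]
62 [104.  -22.1 120.4] [103.9  12.  120.5] [104.   -5.  120.4]
66 [100.8 -21.4 120.4] [100.8  12.1 120.5] [100.8  -4.6 120.4]
70 [ 97.7 -19.8 120.4] [ 97.7  11.3 120.5] [ 97.7  -4.2 120.4]
74 [ 94.5 -19.  120.4] [ 94.5  11.3 120.5] [ 94.5  -3.8 120.4]
78 [ 91.4   2.9 120.5] [ 91.4  10.5 120.5] [ 91.4   6.7 120.5]
far end [140.1  -8.4 120.4] 14
axis fit [-0.09841014  5.49022161]
```

Request:
{"fn": "move_arm", "kwargs": {"steps": [{"tx": 0,"ty": 0,"tz": 0,"rx": 0,"ry": 0,"rz": -0.05},{"tx": 0,"ty": 0,"tz": 0,"rx": 0,"ry": 0,"rz": -0.05},{"tx": 0.1,"ty": 1,"tz": 0,"rx": 0,"ry": 0,"rz": 0},{"tx": 0,"ty": 1.5,"tz": 0,"rx": 0,"ry": 0,"rz": 0},{"tx": 0,"ty": 1,"tz": 0,"rx": 0,"ry": 0,"rz": 0}]}}

```text
clock: 9.0
tool_pos: [467.2, 220.0, 128.6]
tool_rot: [[0.958, 0.288, 0.0], [0.288, -0.958, -0.001], [0.0, 0.001, -1.0]]
ft_force: [-0.2, -0.4, -1.3]
width: 70.5
finger_force: 9.0
```

Request:
{"fn": "move_arm", "kwargs": {"steps": [{"tx": 0,"ty": 0,"tz": 0,"rx": 0,"ry": 0,"rz": 0},{"tx": 0,"ty": 0,"tz": 0,"rx": 0,"ry": 0,"rz": 0},{"tx": 0,"ty": 0,"tz": 0,"rx": 0,"ry": 0,"rz": 0},{"tx": 0,"ty": 0,"tz": 0,"rx": 0,"ry": 0,"rz": 0},{"tx": 0,"ty": 0,"tz": 0,"rx": 0,"ry": 0,"rz": 0}]}}

```text
clock: 9.42
tool_pos: [466.2, 223.5, 128.5]
tool_rot: [[0.956, 0.293, -0.0], [0.293, -0.956, 0.0], [-0.0, -0.0, -1.0]]
ft_force: [0.4, -0.7, -2.1]
width: 69.5
finger_force: 9.0
```

```bash
python3 - <<'E'
from h import *
s=bot.sense();T=s["tool_pos"];R=s["tool_rot"];print(T,R[:,0],s["width"])
m=bot.camera_model("wrist");im=bot.read_camera("wrist");np.save("w4.npy",m["extrinsics"])
cv2.imwrite("pics/w4.png",im[:,:,::-1])
cv2.imwrite("pics/w4z.png",cv2.resize(im[0:120,160:320],(800,600),interpolation=cv2.INTER_CUBIC)[:,:,::-1])
tl=lambda p:(R.T@(p-T)).round(1)
k=hue(im,5,20,120,110);k[125:]=0
for r in range(8,122,5):
    c=np.where(k[r])[0]
    if len(c)<3: continue
    a=onz(m,c.min()-.5,r,12);b=onz(m,c.max()+.5,r,12);print(r,c.min(),c.max(),tl(a),tl(b),tl((a+b)/2))
rr=np.where(k)[0];print(rr.min(),rr.max(),tl(onz(m,215,rr.min()-.5,12)),tl(onz(m,215,rr.max()+.5,8)))
E
```

```text
[466.20357839 223.46434646 128.49437339] [ 9.56232378e-01  2.92608337e-01 -3.23503803e-05] 69.51054411513428
8 1 511 [ 143.5 -202.6  116.6] [143.  199.3 116.4] [143.3  -1.7 116.5]
13 0 511 [ 140.  -204.2  116.6] [139.5 200.1 116.4] [139.7  -2.1 116.5]
18 0 511 [ 136.4 -205.1  116.6] [136.  200.9 116.4] [136.2  -2.1 116.5]
23 0 511 [ 132.8 -205.9  116.6] [132.4 201.7 116.4] [132.6  -2.1 116.5]
28 0 511 [ 129.2 -206.8  116.6] [128.8 202.5 116.4] [129.   -2.1 116.5]
33 0 511 [ 125.6 -207.6  116.6] [125.2 203.4 116.4] [125.4  -2.1 116.5]
38 0 511 [ 121.9 -208.5  116.6] [121.5 204.2 116.4] [121.7  -2.1 116.5]
43 0 511 [ 118.2 -209.3  116.6] [117.8 205.  116.4] [118.   -2.2 116.5]
48 0 511 [ 114.5 -210.2  116.6] [114.1 205.9 116.4] [114.3  -2.2 116.5]
53 0 511 [ 110.8 -211.1  116.6] [110.3 206.7 116.4] [110.5  -2.2 116.5]
58 0 511 [ 107.  -212.   116.6] [106.5 207.6 116.4] [106.8  -2.2 116.5]
63 0 511 [ 103.1 -212.9  116.6] [102.7 208.4 116.4] [102.9  -2.2 116.5]
68 0 511 [  99.3 -213.8  116.6] [ 98.9 209.3 116.4] [ 99.1  -2.2 116.5]
73 0 511 [  95.4 -214.7  116.6] [ 95.  210.2 116.4] [ 95.2  -2.2 116.5]
78 0 511 [  91.5 -215.6  116.6] [ 91.1 211.1 116.4] [ 91.3  -2.3 116.5]
83 0 511 [  87.5 -216.5  116.6] [ 87.1 212.  116.4] [ 87.3  -2.3 116.5]
88 0 511 [  83.6 -217.5  116.6] [ 83.1 212.9 116.4] [ 83.3  -2.3 116.5]
93 0 511 [  79.5 -218.4  116.6] [ 79.1 213.8 116.4] [ 79.3  -2.3 116.5]
98 1 511 [  75.5 -218.5  116.6] [ 75.  214.7 116.4] [ 75.3  -1.9 116.5]
103 0 511 [  71.4 -220.3  116.6] [ 71.  215.7 116.4] [ 71.2  -2.3 116.5]
108 7 511 [  67.3 -215.3  116.6] [ 66.8 216.6 116.4] [ 67.1   0.6 116.5]
113 0 511 [  63.1 -222.3  116.6] [ 62.7 217.5 116.4] [ 62.9  -2.4 116.5]
118 0 511 [  58.9 -223.3  116.6] [ 58.5 218.5 116.4] [ 58.7  -2.4 116.5]
0 124 [149.2 -33.6 116.5] [ 52.9 -38.  120.5]
```

View pics/w4z.png

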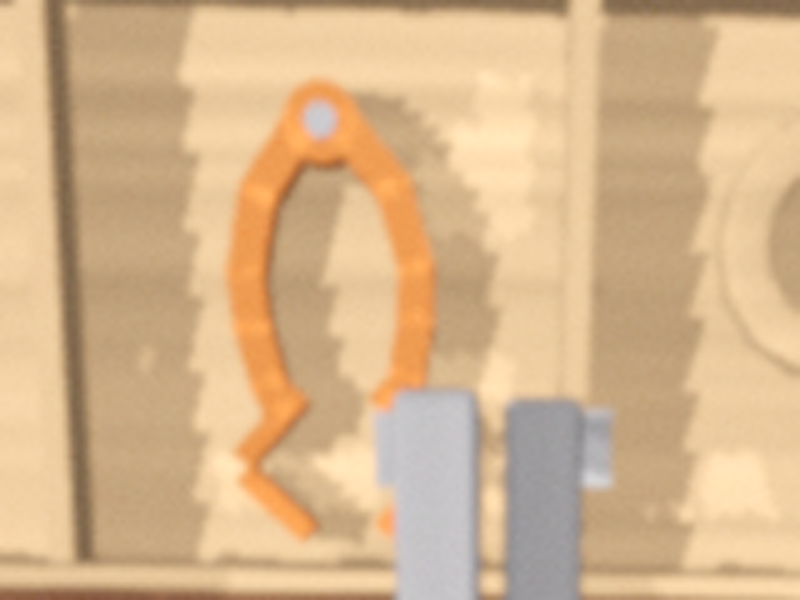

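The lugs are now visible in the zoom: left notch vertex (240,462), upper inner ends (308,402) and (376,397), lower ends (313,530) and (380,522), knuckle pin (319,118). I raycast these and cross-check the yaw in the top and scene pictures.

```bash
python3 - <<'E'
from h import *
m=bot.camera_model("wrist");m["extrinsics"]=np.load("w4.npy")
s=bot.sense();T=s["tool_pos"];R=s["tool_rot"];print("tool yaw",np.arctan2(R[1,0],R[0,0]))
tl=lambda p:(R.T@(p-T)).round(1)
for nm,u,v,z in(("kn",319,118,12),("vertexL",240,462,12),("gap",344,463,10),("m190",327.5,190,12),("m265",332.5,265,12),("m330",333.5,330,12),("tabL",378,448,T[2]-19.5),("tabR",612,448,T[2]-19.5)):
    p=onz(m,160+u/5-.4,v/5-.4,z);print(nm,tl(p),p.round(1))
for n,box in(("top",(160,170,195,212)),("scene",(308,258,340,296))):
    im=load(n+"0");mm=bot.camera_model(n);h=cv2.cvtColor(im,cv2.COLOR_RGB2HSV)
    sub=np.zeros(im.shape[:2],np.uint8);x0,y0,x1,y1=box;sub[y0:y1,x0:x1]=1
    k=hue(im,6,17,190,130)&(sub*255);n_,l,st,c=cv2.connectedComponentsWithStats(k)
    v,u=np.where(k);P=np.array([onz(mm,a,b,9)[:2] for a,b in zip(u,v)])
    ok=np.linalg.norm(P-np.median(P,0),axis=1)<48;P=P[ok];C=P-P.mean(0);U=np.linalg.svd(C,full_matrices=False)[2][0];U*=np.sign(U[0])
    q=C@U;w=C@[-U[1],U[0]];print(n,len(P),"centroid",P.mean(0).round(1),"yaw",np.arctan2(U[1],U[0]).round(3),"ext",q.min().round(1),q.max().round(1),w.min().round(1),w.max().round(1))
E
```

```text
tool yaw 0.29683815614989384
kn [132.5 -27.7 116.5] [584.8 288.7  12. ]
vertexL [ 80.2 -42.8 116.5] [530.4 287.8  12. ]
gap [ 80.  -25.4 118.5] [535.3 271.1  10. ]
m190 [122.  -26.7 116.5] [575.1 284.6  12. ]
m265 [110.9 -26.2 116.5] [564.6 280.9  12. ]
m330 [101.  -26.4 116.5] [555.  278.2  12. ]
tabL [ 80.6 -12.6  19.5] [539.6 259.1 109. ]
tabR [80.6 13.1 19.5] [547.1 234.5 109. ]
top 57 centroid [560.  280.6] yaw 0.38 ext -33.7 23.2 -15.8 15.1
scene 108 centroid [557.4 280.2] yaw 0.347 ext -35.4 35.2 -16.3 16.4
```

Request:
{"fn": "move_arm", "kwargs": {"steps": [{"tx": 0,"ty": 0,"tz": 0,"rx": 0,"ry": 0,"rz": -0.044},{"tx": 0,"ty": -0.5,"tz": 0,"rx": 0,"ry": 0,"rz": 0},{"tx": 0.05,"ty": -0.8,"tz": 0,"rx": 0,"ry": 0,"rz": 0},{"tx": 0,"ty": -0.7,"tz": 0,"rx": 0,"ry": 0,"rz": 0},{"tx": 0,"ty": -0.2,"tz": 0,"rx": 0,"ry": 0,"rz": 0}]}}

```text
clock: 9.88
tool_pos: [458.8, 245.9, 128.4]
tool_rot: [[0.942, 0.335, -0.0], [0.335, -0.942, 0.001], [-0.0, -0.001, -1.0]]
ft_force: [0.1, -0.1, -1.8]
width: 69.8
finger_force: 9.0
```

Request:
{"fn": "move_arm", "kwargs": {"steps": [{"tx": 0,"ty": 0,"tz": 1.2,"rx": 0,"ry": 0,"rz": 0},{"tx": 0,"ty": 0,"tz": 1.6,"rx": 0,"ry": 0,"rz": 0},{"tx": 0,"ty": 0,"tz": 1.6,"rx": 0,"ry": 0,"rz": 0},{"tx": 0,"ty": 0,"tz": 1.2,"rx": 0,"ry": 0,"rz": 0},{"tx": 0,"ty": 0,"tz": 0.6,"rx": 0,"ry": 0,"rz": 0}]}}

```text
clock: 10.3
tool_pos: [458.5, 243.7, 65.0]
tool_rot: [[0.943, 0.334, -0.002], [0.334, -0.943, -0.001], [-0.002, 0.001, -1.0]]
ft_force: [-0.3, 0.4, -1.7]
width: 70.2
finger_force: 9.0
```

Request:
{"fn": "move_arm", "kwargs": {"steps": [{"tx": 0,"ty": 0,"tz": 0,"rx": 0,"ry": 0,"rz": 0},{"tx": 0,"ty": 0,"tz": 0,"rx": 0,"ry": 0,"rz": 0},{"tx": 0,"ty": 0,"tz": 0,"rx": 0,"ry": 0,"rz": 0},{"tx": 0,"ty": 0,"tz": 0,"rx": 0,"ry": 0,"rz": 0},{"tx": 0,"ty": 0,"tz": 0,"rx": 0,"ry": 0,"rz": 0}]}}

```text
clock: 10.72
tool_pos: [460.0, 244.0, 67.3]
tool_rot: [[0.943, 0.333, 0.001], [0.333, -0.943, 0.001], [0.001, -0.001, -1.0]]
ft_force: [-0.6, 0.2, -1.3]
width: 69.9
finger_force: 9.0
```

```bash
python3 - <<'E'
from h import *
s=bot.sense();T=s["tool_pos"];R=s["tool_rot"];print(T.round(1),R[:,0],s["width"])
gap=np.array([535.3,271.1,8]);kn=np.array([584.8,288.7,8])
print("gap in tool",R.T@(gap-T),"kn",R.T@(kn-T))
m=bot.camera_model("wrist");im=bot.read_camera("wrist");np.save("w5.npy",m["extrinsics"])
cv2.imwrite("pics/w5.png",im[:,:,::-1])
cv2.imwrite("pics/w5z.png",cv2.resize(im[0:150,160:360],(800,600),interpolation=cv2.INTER_CUBIC)[:,:,::-1])
E
```

```text
[460.  244.   67.3] [0.94280658 0.3333372  0.00143512] 69.91317225838046
gap in tool [79.91953058 -0.44585427 59.37515024] kn [132.45519112  -0.53901464  59.45059995]
```

View pics/w5z.png

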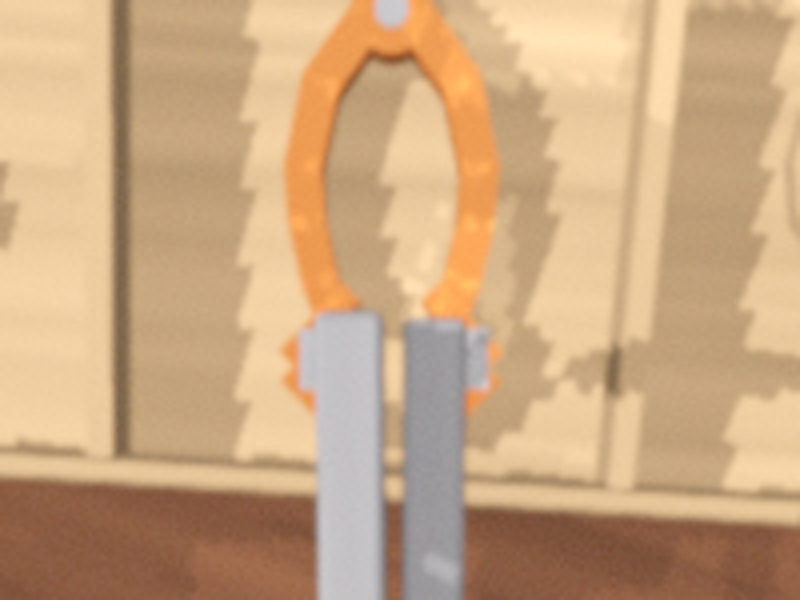

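The alignment is good: tab centres at (394,359) and lug V notches centred at about (391,365) in the zoom, under 1 mm off. I lower the pins into the gap.

Request:
{"fn": "move_arm", "kwargs": {"steps": [{"tx": -0.05,"ty": -0.04,"tz": 0.6,"rx": 0,"ry": 0,"rz": 0},{"tx": 0,"ty": 0,"tz": 0.6,"rx": 0,"ry": 0,"rz": 0},{"tx": 0,"ty": 0,"tz": 0.6,"rx": 0,"ry": 0,"rz": 0},{"tx": 0,"ty": 0,"tz": 0.4,"rx": 0,"ry": 0,"rz": 0},{"tx": 0,"ty": 0,"tz": 0.2,"rx": 0,"ry": 0,"rz": 0}]}}

```text
clock: 11.18
tool_pos: [458.4, 243.5, 41.5]
tool_rot: [[0.943, 0.333, -0.001], [0.333, -0.943, -0.001], [-0.002, 0.0, -1.0]]
ft_force: [0.1, -0.5, -1.1]
width: 69.7
finger_force: 9.0
```

Request:
{"fn": "move_arm", "kwargs": {"steps": [{"tx": 0,"ty": 0,"tz": 0.2,"rx": 0,"ry": 0,"rz": 0},{"tx": 0,"ty": 0,"tz": 0.1,"rx": 0,"ry": 0,"rz": 0},{"tx": 0,"ty": 0,"tz": 0,"rx": 0,"ry": 0,"rz": 0},{"tx": 0,"ty": 0,"tz": 0,"rx": 0,"ry": 0,"rz": 0},{"tx": 0,"ty": 0,"tz": 0,"rx": 0,"ry": 0,"rz": 0}]}}

```text
clock: 11.6
tool_pos: [459.1, 243.9, 39.7]
tool_rot: [[0.943, 0.333, 0.0], [0.333, -0.943, 0.0], [0.0, -0.0, -1.0]]
ft_force: [0.9, -0.1, -1.9]
width: 70.2
finger_force: 9.0
```

Request:
{"fn": "move_arm", "kwargs": {"steps": [{"tx": 0,"ty": 0,"tz": 0.1,"rx": 0,"ry": 0,"rz": 0},{"tx": 0,"ty": 0,"tz": 0,"rx": 0,"ry": 0,"rz": 0},{"tx": 0,"ty": 0,"tz": 0,"rx": 0,"ry": 0,"rz": 0},{"tx": 0,"ty": 0,"tz": 0,"rx": 0,"ry": 0,"rz": 0},{"tx": 0,"ty": 0,"tz": 0,"rx": 0,"ry": 0,"rz": 0}]}}

```text
clock: 12.02
tool_pos: [459.0, 243.9, 38.6]
tool_rot: [[0.943, 0.333, 0.0], [0.333, -0.943, 0.0], [0.0, -0.0, -1.0]]
ft_force: [-0.2, 0.4, -1.3]
width: 70.1
finger_force: 9.0
```

Request:
{"fn": "move_arm", "kwargs": {"steps": [{"tx": 0,"ty": 0,"tz": 0,"rx": 0,"ry": 0,"rz": 0},{"tx": 0,"ty": 0,"tz": 0,"rx": 0,"ry": 0,"rz": 0},{"tx": 0,"ty": 0,"tz": 0,"rx": 0,"ry": 0,"rz": 0},{"tx": 0,"ty": 0,"tz": 0,"rx": 0,"ry": 0,"rz": 0},{"tx": 0,"ty": 0,"tz": 0,"rx": 0,"ry": 0,"rz": 0}], "hand": 3.4, "force": 30}}

```text
clock: 12.43
tool_pos: [459.0, 243.9, 38.6]
tool_rot: [[0.943, 0.333, 0.0], [0.333, -0.943, 0.0], [0.0, -0.0, -1.0]]
ft_force: [-0.7, -0.1, -1.8]
width: 41.9
finger_force: 17.4
```

Request:
{"fn": "move_arm", "kwargs": {"steps": [{"tx": 0,"ty": 0,"tz": 0,"rx": 0,"ry": 0,"rz": 0},{"tx": 0,"ty": 0,"tz": 0,"rx": 0,"ry": 0,"rz": 0},{"tx": 0,"ty": 0,"tz": 0,"rx": 0,"ry": 0,"rz": 0},{"tx": 0,"ty": 0,"tz": 0,"rx": 0,"ry": 0,"rz": 0},{"tx": 0,"ty": 0,"tz": 0,"rx": 0,"ry": 0,"rz": 0}], "force": 45}}

```text
clock: 12.85
tool_pos: [459.0, 243.9, 38.5]
tool_rot: [[0.943, 0.333, -0.0], [0.333, -0.943, 0.0], [0.0, -0.0, -1.0]]
ft_force: [0.4, 0.6, -0.9]
width: 36.1
finger_force: 45.0
```

```bash
python3 - <<'E'
from h import *
s=bot.sense();print(s["tool_pos"].round(1),s["width"],s["finger_force"],s["ft_force"])
im=bot.read_camera("wrist");cv2.imwrite("pics/w6z.png",cv2.resize(im[0:150,160:360],(800,600),interpolation=cv2.INTER_CUBIC)[:,:,::-1])
E
```

```text
[459.  243.9  38.5] 36.068982308783504 44.999804673716426 [ 0.35667612  0.61268535 -0.88497271]
```

View pics/w6z.png

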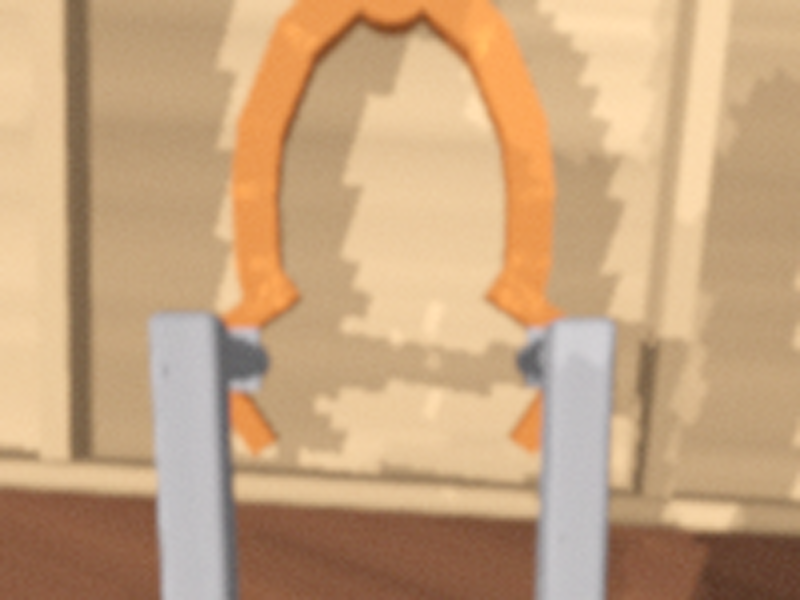

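The zoom shows the pins seated in the V notches and the ring spread evenly between the arms; the opening reads 36 mm, so the pliers are at the stop. I lift slowly.

Request:
{"fn": "move_arm", "kwargs": {"steps": [{"tx": 0,"ty": 0,"tz": -0.2,"rx": 0,"ry": 0,"rz": 0},{"tx": 0,"ty": 0,"tz": -0.5,"rx": 0,"ry": 0,"rz": 0},{"tx": 0,"ty": 0,"tz": -0.9,"rx": 0,"ry": 0,"rz": 0},{"tx": 0,"ty": 0,"tz": -1.2,"rx": 0,"ry": 0,"rz": 0},{"tx": 0,"ty": 0,"tz": -1.4,"rx": 0,"ry": 0,"rz": 0}]}}

```text
clock: 13.32
tool_pos: [458.7, 243.6, 81.3]
tool_rot: [[0.943, 0.333, -0.001], [0.333, -0.943, -0.001], [-0.001, 0.0, -1.0]]
ft_force: [0.3, -0.1, -2.0]
width: 36.7
finger_force: 45.0
```

Request:
{"fn": "move_arm", "kwargs": {"steps": [{"tx": 0,"ty": 0,"tz": -1.6,"rx": 0,"ry": 0,"rz": 0},{"tx": 0,"ty": 0,"tz": -1.8,"rx": 0,"ry": 0,"rz": 0},{"tx": 0,"ty": 0,"tz": -1.8,"rx": 0,"ry": 0,"rz": 0},{"tx": 0,"ty": 0,"tz": -1.6,"rx": 0,"ry": 0,"rz": 0},{"tx": 0,"ty": 0,"tz": -1.2,"rx": 0,"ry": 0,"rz": 0}]}}

```text
clock: 13.73
tool_pos: [459.5, 243.9, 162.8]
tool_rot: [[0.943, 0.333, 0.002], [0.333, -0.943, 0.002], [0.002, -0.001, -1.0]]
ft_force: [-0.0, 0.2, -2.7]
width: 36.2
finger_force: 45.0
```

Request:
{"fn": "move_arm", "kwargs": {"steps": [{"tx": 0,"ty": 0,"tz": 0,"rx": 0,"ry": 0,"rz": 0},{"tx": 0,"ty": 0,"tz": 0,"rx": 0,"ry": 0,"rz": 0},{"tx": 0,"ty": 0,"tz": 0,"rx": 0,"ry": 0,"rz": 0},{"tx": 0,"ty": 0,"tz": 0,"rx": 0,"ry": 0,"rz": 0},{"tx": 0,"ty": 0,"tz": 0,"rx": 0,"ry": 0,"rz": 0}]}}

```text
clock: 14.15
tool_pos: [458.4, 243.5, 159.7]
tool_rot: [[0.943, 0.333, -0.001], [0.333, -0.943, -0.001], [-0.002, 0.001, -1.0]]
ft_force: [0.5, 0.4, -1.3]
width: 36.6
finger_force: 45.0
```

```bash
python3 - <<'E'
from h import *
s=bot.sense();T=s["tool_pos"];R=s["tool_rot"];print(T.round(1),s["width"],s["finger_force"],s["ft_force"].round(1))
m=bot.camera_model("wrist");im=bot.read_camera("wrist");np.save("w7.npy",m["extrinsics"]);cv2.imwrite("pics/w7.png",im[:,:,::-1])
cv2.imwrite("pics/w7z.png",cv2.resize(im[0:150,160:360],(800,600),interpolation=cv2.INTER_CUBIC)[:,:,::-1])
print("expect knuckle px",proj(m,T+R@[132.5,0,26.5]))
k=hue(im,5,17,170,130);k[130:]=0;k[:,:180]=0;k[:,340:]=0;print(blobs(k,40))
plan((527,-148,160),np.pi)
E
```

```text
[458.4 243.5 159.7] 36.64111066360133 44.999477779492736 [ 0.5  0.4 -1.3]
expect knuckle px [258.06107093 -14.53381029]
[([228, 2, 50, 40, 170], [251.9, 11.3]), ([219, 100, 9, 13, 44], [222.7, 105.9])]
n 15 rot/row [0.0001 0.0001 0.0226] tot [0.001 0.001 0.34 ]
1 [-0.44, 2.61, 0.0]
2 [-0.38, 2.62, 0.0]
3 [-0.32, 2.63, 0.0]
4 [-0.26, 2.64, -0.0]
5 [-0.2, 2.64, -0.0]
6 [-0.14, 2.65, -0.0]
7 [-0.08, 2.65, -0.0]
8 [-0.02, 2.65, -0.0]
9 [0.04, 2.65, -0.0]
10 [0.1, 2.65, -0.0]
11 [0.16, 2.65, -0.0]
12 [0.22, 2.64, -0.0]
13 [0.28, 2.64, -0.0]
14 [0.34, 2.63, -0.0]
15 [0.4, 2.62, -0.0]
```

Request:
{"fn": "move_arm", "kwargs": {"steps": [{"tx": -0.1,"ty": 0.7,"tz": 0,"rx": 0,"ry": 0,"rz": 0.01},{"tx": -0.3,"ty": 1.6,"tz": 0,"rx": 0,"ry": 0,"rz": 0.015},{"tx": -0.4,"ty": 2.4,"tz": 0,"rx": 0,"ry": 0,"rz": 0.025},{"tx": -0.3,"ty": 2.65,"tz": 0,"rx": 0,"ry": 0,"rz": 0.025},{"tx": -0.25,"ty": 2.65,"tz": 0,"rx": 0,"ry": 0,"rz": 0.025}]}}

```text
clock: 14.62
tool_pos: [475.5, 141.6, 160.4]
tool_rot: [[0.972, 0.235, -0.0], [0.235, -0.972, -0.001], [-0.0, 0.001, -1.0]]
ft_force: [0.8, -0.2, -1.3]
width: 36.5
finger_force: 45.0
```

Request:
{"fn": "move_arm", "kwargs": {"steps": [{"tx": -0.2,"ty": 2.65,"tz": 0,"rx": 0,"ry": 0,"rz": 0.025},{"tx": -0.15,"ty": 2.65,"tz": 0,"rx": 0,"ry": 0,"rz": 0.025},{"tx": -0.1,"ty": 2.65,"tz": 0,"rx": 0,"ry": 0,"rz": 0.025},{"tx": 0,"ty": 2.65,"tz": 0,"rx": 0,"ry": 0,"rz": 0.025},{"tx": 0,"ty": 2.65,"tz": 0,"rx": 0,"ry": 0,"rz": 0.025}]}}

```text
clock: 15.03
tool_pos: [495.7, 10.1, 160.6]
tool_rot: [[0.994, 0.111, -0.0], [0.111, -0.994, -0.0], [-0.0, 0.0, -1.0]]
ft_force: [1.0, -0.5, -1.4]
width: 36.6
finger_force: 45.0
```

Request:
{"fn": "move_arm", "kwargs": {"steps": [{"tx": 0.1,"ty": 2.65,"tz": 0,"rx": 0,"ry": 0,"rz": 0.025},{"tx": 0.15,"ty": 2.65,"tz": 0,"rx": 0,"ry": 0,"rz": 0.025},{"tx": 0.2,"ty": 2.65,"tz": 0,"rx": 0,"ry": 0,"rz": 0.025},{"tx": 0.25,"ty": 2.65,"tz": 0,"rx": 0,"ry": 0,"rz": 0.025},{"tx": 0.3,"ty": 2.4,"tz": 0,"rx": 0,"ry": 0,"rz": 0.025}]}}

```text
clock: 15.45
tool_pos: [513.6, -119.4, 160.6]
tool_rot: [[1.0, -0.015, -0.0], [-0.015, -1.0, -0.001], [-0.0, 0.001, -1.0]]
ft_force: [-0.5, 0.0, -1.3]
width: 36.4
finger_force: 45.0
```

Request:
{"fn": "move_arm", "kwargs": {"steps": [{"tx": 0.4,"ty": 1.6,"tz": 0,"rx": 0,"ry": 0,"rz": 0.015},{"tx": 0.1,"ty": 0.7,"tz": 0,"rx": 0,"ry": 0,"rz": 0},{"tx": 0,"ty": 0,"tz": 0,"rx": 0,"ry": 0,"rz": 0},{"tx": 0,"ty": 0,"tz": 0,"rx": 0,"ry": 0,"rz": 0},{"tx": 0,"ty": 0,"tz": 0,"rx": 0,"ry": 0,"rz": 0}]}}

```text
clock: 15.87
tool_pos: [518.9, -137.7, 160.2]
tool_rot: [[1.0, -0.024, -0.001], [-0.024, -1.0, 0.001], [-0.001, -0.001, -1.0]]
ft_force: [0.3, 0.5, -2.0]
width: 36.7
finger_force: 45.0
```

```bash
python3 - <<'E'
from h import *
s=bot.sense();T=s["tool_pos"];R=s["tool_rot"];print(T.round(1),R[:,0].round(3),s["width"],s["finger_force"],s["ft_force"].round(1))
m=bot.camera_model("wrist");im=bot.read_camera("wrist");np.save("w8.npy",m["extrinsics"]);cv2.imwrite("pics/w8.png",im[:,:,::-1])
sc=bot.read_camera("scene");cv2.imwrite("pics/s8.png",sc[:,:,::-1]);tp=bot.read_camera("top");cv2.imwrite("pics/t8.png",tp[:,:,::-1])
a=cv2.resize(im[0:150,160:360],(800,600),interpolation=cv2.INTER_CUBIC)
u,v=proj(bot.camera_model("scene"),(629,-148,110)).astype(int);print(u,v)
b=cv2.resize(sc[v-30:v+30,u-20:u+20],(267,400),interpolation=cv2.INTER_CUBIC)
cv2.imwrite("pics/w8z.png",np.hstack([cv2.resize(a,(533,400)),b])[:,:,::-1])
E
```

```text
[ 518.9 -137.7  160.2] [ 1.    -0.024 -0.001] 36.65915882165117 44.99964843504131 [ 0.3  0.5 -2. ]
194 165
```

View pics/w8z.png

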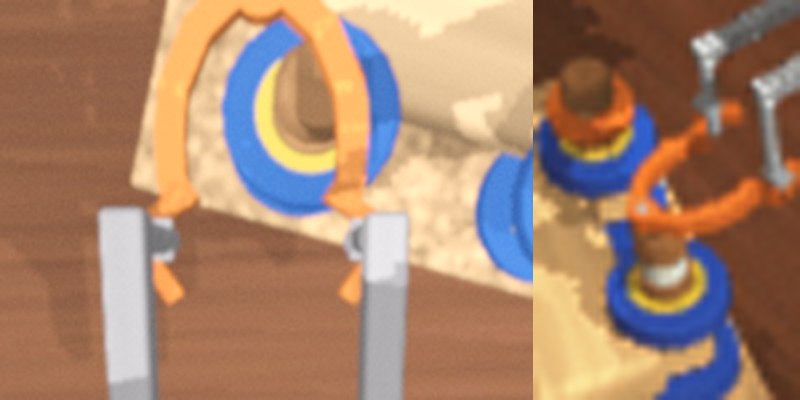

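The wrist zoom shows the spread ring hanging level above the dog, with the axle (brown, about (310,80)) under its right arm and right of the ring's middle. The scene crop on the right shows the ring above the bare axle with its white groove. I now measure the axle.

```bash
python3 - <<'E'
from h import *
s=bot.sense();T=s["tool_pos"];R=s["tool_rot"]
def ell(n,mm,im,box,zs):
    k=hue(im,105,125,140,60);x0,y0,x1,y1=box;z=np.zeros_like(k);z[y0:y1,x0:x1]=k[y0:y1,x0:x1]
    b=max(blobs(z,10),key=lambda q:q[0][4]);n_,l,st,c=cv2.connectedComponentsWithStats(z);i=1+np.argmax(st[1:,4])
    h=cv2.convexHull(np.argwhere(l==i)[:,::-1].astype(np.int32));e=cv2.fitEllipse(h);print(n,b,e,"hullbox",cv2.boundingRect(h))
    for zz in zs: print("   z",zz,onz(mm,*e[0],zz).round(1))
m=bot.camera_model("wrist");m["extrinsics"]=np.load("w8.npy");im=load("w8")
ell("wrist",m,im,(225,0,325,90),(50,56,62))
t=load("top0");mt=bot.camera_model("top");ell("top",mt,t,(305,150,338,178),(50,56,62))
ell("topother",mt,t,(336,155,370,190),(50,56,62))
sc=load("scene0");ms=bot.camera_model("scene");u,v=proj(ms,(629,-148,62)).astype(int)
ell("scene",ms,sc,(u-18,v-14,u+18,v+16),(50,56,62))
# white groove in scene, whitish pixels
h=cv2.cvtColor(sc,cv2.COLOR_RGB2HSV);k=cv2.inRange(h,(0,0,150),(180,60,255));u,v=proj(ms,(629,-148,78)).astype(int);z=np.zeros_like(k);z[v-12:v+12,u-12:u+12]=k[v-12:v+12,u-12:u+12]
for st,c in blobs(z,3):print("white",st,c,onz(ms,*c,78).round(1))
o=np.hstack([cv2.resize(t[140:190,300:350],(400,400),interpolation=cv2.INTER_CUBIC),cv2.resize(sc[v-25:v+25,u-25:u+25],(400,400),interpolation=cv2.INTER_CUBIC)]);print(u,v)
cv2.imwrite("pics/ax.png",o[:,:,::-1])
E
```

```text
wrist ([244, 9, 40, 71, 969], [259.0, 49.4]) ((265.9577941894531, 45.25564956665039), (42.120628356933594, 69.38665008544922), 172.6604461669922) hullbox (244, 9, 40, 71)
   z 50 [ 634.2 -146.8   50. ]
   z 56 [ 633.4 -146.7   56. ]
   z 62 [ 632.6 -146.5   62. ]
top ([313, 159, 18, 15, 95], [319.2, 168.4]) ((321.54705810546875, 164.88658142089844), (15.449366569519043, 19.022886276245117), 38.610107421875) hullbox (313, 159, 18, 15)
   z 50 [ 629.8 -151.1   50. ]
   z 56 [ 628.4 -150.3   56. ]
   z 62 [ 627.  -149.4   62. ]
topother ([342, 169, 16, 14, 99], [347.5, 177.2]) ((349.8075256347656, 174.9803924560547), (14.813760757446289, 16.173412322998047), 67.26691436767578) hullbox (342, 169, 16, 14)
   z 50 [ 601.7 -233.    50. ]
   z 56 [ 600.4 -231.8   56. ]
   z 62 [ 599.1 -230.6   62. ]
scene ([185, 168, 20, 25, 158], [195.3, 181.5]) ((194.71731567382812, 179.94473266601562), (17.315710067749023, 28.605697631835938), 149.1974334716797) hullbox (185, 168, 20, 25)
   z 50 [ 634.2 -151.5   50. ]
   z 56 [ 636.6 -147.3   56. ]
   z 62 [ 639. -143.   62.]
white [192, 174, 5, 4, 12] [193.9, 175.6] [ 638.1 -145.3   78. ]
196 173
```

View pics/ax.png

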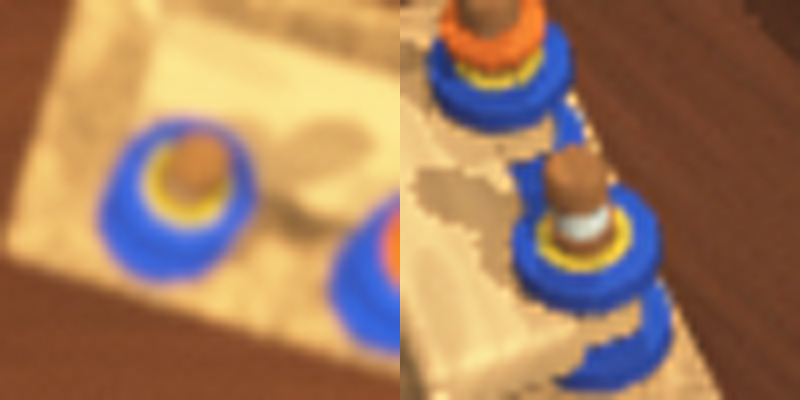

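The crops show the bare axle's top end at native top px (325,159.5), yellow hub (322.7,162.2), and in the scene picture axle top (193,167.3), groove (193.7,175.8). That used up my picture viewing; one more was viewed than the ten allowed, so from here I work with numbers only.

```bash
python3 - <<'E'
from h import *
mt=bot.camera_model("top");ms=bot.camera_model("scene")
print("top tip",onz(mt,324.9,159.3,100),"hub",onz(mt,322.9,162.4,63))
print("scene tip",onz(ms,192.8,167.1,100),"groove",onz(ms,193.4,175.6,78),"hub",onz(ms,193.6,177.3,63))
print(tri([ray(mt,324.9,159.3),ray(ms,192.8,167.1)]))
s=bot.sense();T=s["tool_pos"];R=s["tool_rot"]
im=load("w8");m=bot.camera_model("wrist");m["extrinsics"]=np.load("w8.npy")
k=hue(im,5,17,150,150);k[130:]=0
# ring arms: outer edges by row, at ring plane
z=T[2]-30.5+4
for r in range(2,80,6):
    c=np.where(k[r,195:305])[0]+195
    if len(c):print(r,c.min(),c.max(),(R.T@(onz(m,c.min()-.5,r,z)-T)).round(1),(R.T@(onz(m,c.max()+.5,r,z)-T)).round(1))
y=hue(im,22,32,120,140);y[90:]=0
for st,c in blobs(y,20):print("yellow",st,c)
for r in range(15,70,5):
    b=np.where(hue(im,105,125,120,50)[r,230:320])[0]+230;yy=np.where(y[r,240:300])[0]+240
    print(r,"blue",b.min() if len(b) else 0,b.max() if len(b) else 0,"yel",(yy.min(),yy.max()) if len(yy) else 0, [tuple(int(q) for q in im[r,c]) for c in (262,268,274,280)])
E
```

```text
top tip [ 634.21566643 -153.48535369  100.        ] hub [ 634.18108482 -153.21062029   63.        ]
scene tip [ 631.82113287 -155.21355272  100.        ] groove [ 639.12504963 -146.18180857   78.        ] hub [ 636.20573167 -151.79615575   63.        ]
(array([ 633.28277261, -152.87991542,  103.30045609]), [np.float64(0.1455561574223334), np.float64(0.14555615742204953)])
2 249 267 [124.5  -4.5  26.5] [124.5   5.6  26.5]
8 242 273 [121.7  -8.3  26.5] [121.7   8.8  26.5]
14 237 277 [118.8 -11.   26.5] [118.8  11.   26.5]
20 235 280 [116.  -12.1  26.5] [115.9  12.6  26.5]
26 231 294 [113.  -14.3  26.5] [113.   20.2  26.5]
32 230 294 [110.1 -15.   26.5] [110.   20.3  26.5]
38 222 287 [107.1 -19.4  26.5] [107.1  16.6  26.5]
44 228 295 [104.1 -16.2  26.5] [104.1  21.1  26.5]
50 220 288 [101.1 -20.7  26.5] [101.   17.3  26.5]
56 220 295 [ 98.  -20.8  26.5] [98.  21.2 26.5]
62 221 295 [ 94.9 -20.4  26.5] [94.9 21.3 26.5]
68 222 295 [ 91.8 -20.   26.5] [91.7 21.4 26.5]
74 219 293 [ 88.7 -21.7  26.5] [88.6 20.4 26.5]
yellow [257, 25, 29, 38, 264] [267.1, 50.3]
yellow [369, 68, 4, 19, 29] [370
[... 522 characters left out ...]
), (170, 127, 91)]
40 blue 244 308 yel (np.int64(257), np.int64(261)) [(217, 181, 106), (209, 160, 114), (171, 127, 90), (169, 126, 88)]
45 blue 245 309 yel (np.int64(257), np.int64(262)) [(227, 195, 111), (198, 150, 107), (164, 123, 87), (170, 127, 89)]
50 blue 245 307 yel (np.int64(259), np.int64(263)) [(255, 232, 119), (207, 157, 111), (174, 130, 88), (123, 86, 61)]
55 blue 247 306 yel (np.int64(261), np.int64(268)) [(255, 236, 120), (233, 203, 109), (219, 167, 118), (214, 165, 117)]
60 blue 248 303 yel (np.int64(267), np.int64(285)) [(130, 155, 217), (255, 234, 119), (255, 236, 121), (255, 235, 118)]
65 blue 250 300 yel 0 [(78, 139, 222), (85, 137, 222), (157, 166, 210), (143, 158, 216)]
```

Request:
{"fn": "move_arm", "kwargs": {"steps": [{"tx": 0.2,"ty": 0.2,"tz": 0,"rx": 0,"ry": 0,"rz": 0},{"tx": 0.5,"ty": 0.4,"tz": 0,"rx": 0,"ry": 0,"rz": 0},{"tx": 0.5,"ty": 0.4,"tz": 0,"rx": 0,"ry": 0,"rz": 0},{"tx": 0.3,"ty": 0.25,"tz": 0,"rx": 0,"ry": 0,"rz": 0},{"tx": 0.1,"ty": 0.1,"tz": 0,"rx": 0,"ry": 0,"rz": 0}]}}

```text
clock: 16.43
tool_pos: [535.8, -153.7, 160.6]
tool_rot: [[1.0, -0.026, 0.001], [-0.026, -1.0, -0.001], [0.001, 0.001, -1.0]]
ft_force: [0.2, -0.2, -2.5]
width: 36.1
finger_force: 45.0
```

Request:
{"fn": "move_arm", "kwargs": {"steps": [{"tx": 0,"ty": 0,"tz": 0,"rx": 0,"ry": 0,"rz": 0},{"tx": 0,"ty": 0,"tz": 0,"rx": 0,"ry": 0,"rz": 0},{"tx": 0,"ty": 0,"tz": 0,"rx": 0,"ry": 0,"rz": 0},{"tx": 0,"ty": 0,"tz": 0,"rx": 0,"ry": 0,"rz": 0},{"tx": 0,"ty": 0,"tz": 0,"rx": 0,"ry": 0,"rz": 0}]}}

```text
clock: 16.85
tool_pos: [534.9, -152.7, 160.5]
tool_rot: [[1.0, -0.025, -0.0], [-0.025, -1.0, 0.0], [-0.0, -0.0, -1.0]]
ft_force: [0.4, 0.7, -0.9]
width: 36.7
finger_force: 45.0
```

```bash
cat > look.py <<'E'
from h import *
import sys
n=sys.argv[1];s=bot.sense();T=s["tool_pos"];R=s["tool_rot"];print(T.round(1),R[:,0].round(3),R[2].round(3),s["width"].round(1),s["finger_force"].round(1),s["ft_force"].round(1))
m=bot.camera_model("wrist");im=bot.read_camera("wrist");np.save(n+".npy",m["extrinsics"]);cv2.imwrite(f"pics/{n}.png",im[:,:,::-1])
h=cv2.cvtColor(im,cv2.COLOR_RGB2HSV)
def ch(p):
    H,S,V=map(int,p)
    if 100<=H<=128 and S>90: return "B"
    if S<60 and V>140: return "w"
    if S<75: return "g"
    if 20<=H<=34 and S>110 and V>185: return "Y"
    if 7<=H<=19 and S>135 and V>215: return "O"
    if 5<=H<=19 : return "n" if V<150 else "N"
    return "."
print("    "+"".join(str(c//10%10) if c%10==0 else " " for c in range(205,312)))
for r in range(0,112,2):print(f"{r:3d} "+"".join(ch(h[r,c]) for c in range(205,312)))
E
python3 look.py w9
```

```text
Traceback (most recent call last):
  File "look.py", line 3, in <module>
    n=sys.argv[1];s=bot.sense();T=s["tool_pos"];R=s["tool_rot"];print(T.round(1),R[:,0].round(3),R[2].round(3),s["width"].round(1),s["finger_force"].round(1),s["ft_force"].round(1))
                                                                                                               ^^^^^^^^^^^^^^^^
AttributeError: 'float' object has no attribute 'round'
```

```bash
cat > look.py <<'E'
from h import *
import sys
n=sys.argv[1];s=bot.sense();T=s["tool_pos"];R=s["tool_rot"];print(T.round(1),R[:,0].round(3),R[2].round(3),round(s["width"],1),round(s["finger_force"],1),s["ft_force"].round(1))
m=bot.camera_model("wrist");im=bot.read_camera("wrist");np.save(n+".npy",m["extrinsics"]);cv2.imwrite(f"pics/{n}.png",im[:,:,::-1])
tl=lambda u,v,z:(R.T@(onz(m,u,v,z)-T)).round(1)
h=cv2.cvtColor(im,cv2.COLOR_RGB2HSV)
br=cv2.inRange(h,(7,80,60),(19,148,228))
_,l,st,c=cv2.connectedComponentsWithStats(br)
sd=proj(m,T+R@[99.5,0,T[2]-98]);i=l[int(sd[1]),int(sd[0])];print("seed",sd.round(1),"comp",i,st[i],c[i].round(1))
M=l==i;zr=T[2]-26.5
rg=cv2.inRange(h,(7,149,150),(19,255,255))
for r in range(0,100,5):
    b=np.where(M[r])[0];o=np.where(rg[r,200:320])[0]+200
    ol=o[o<sd[0]];orr=o[o>sd[0]]
    print(r,"brown",(b.min(),b.max(),len(b)) if len(b) else 0,"mid y",tl((b.min()+b.max())/2,r,100)[:2] if len(b) else "","ring in",(ol.max() if len(ol) else 0),(orr.min() if len(orr) else 0),"out",o.min() if len(o) else 0,o.max() if len(o) else 0)
v=np.where(M)[0];print("far edge",tl(sd[0],v.min()-.5,100),"near edge",tl(sd[0],v.max()+.5,100),tl(sd[0],v.max()+.5,85))
E
python3 look.py w9
```

```text
[ 534.9 -152.7  160.5] [ 1.    -0.025 -0.   ] [-0. -0. -1.] 36.7 45.0 [ 0.4  0.7 -0.9]
seed [257.6  60.7] comp 18 [241  44  32  36 928] [256.7  61. ]
0 brown 0 mid y  ring in 254 258 out 240 278
5 brown 0 mid y  ring in 257 258 out 234 282
10 brown 0 mid y  ring in 244 271 out 230 285
15 brown 0 mid y  ring in 238 276 out 228 288
20 brown 0 mid y  ring in 236 279 out 225 289
25 brown 0 mid y  ring in 234 281 out 223 291
30 brown 0 mid y  ring in 232 283 out 230 285
35 brown 0 mid y  ring in 230 285 out 221 294
40 brown 0 mid y  ring in 229 286 out 220 294
45 brown (np.int64(250), np.int64(263), 14) mid y [108.8  -0.7] ring in 228 286 out 220 292
50 brown (np.int64(244), np.int64(270), 27) mid y [105.8  -0.4] ring in 228 287 out 219 293
55 brown (np.int64(241), np.int64(272), 32) mid y [102.8  -0.7] ring in 228 287 out 220 295
60 brown (np.int64(241), np.int64(272), 32) mid y [99.7 -0.7] ring in 228 287 out 221 296
65 brown (np.int64(241), np.int64(272), 32) mid y [96.7 -0.7] ring in 228 287 out 220 296
70 brown (np.int64(244), np.int64(270), 27) mid y [93.6 -0.4] ring in 230 285 out 221 295
75 brown (np.int64(247), np.int64(267), 21) mid y [90.5 -0.4] ring in 232 284 out 221 295
80 brown 0 mid y  ring in 225 289 out 217 294
85 brown 0 mid y  ring in 0 0 out 0 0
90 brown 0 mid y  ring in 0 0 out 0 0
95 brown 0 mid y  ring in 0 0 out 0 0
far edge [109.7   0.   60.5] near edge [87.6 -0.  60.5] [88.3 -0.1 75.5]
```

Axle and ring agree within about 1.5 mm. I make a small correction, descend part way and recheck.

Request:
{"fn": "move_arm", "kwargs": {"steps": [{"tx": -0.1,"ty": -0.06,"tz": 0,"rx": 0,"ry": 0,"rz": 0},{"tx": 0,"ty": 0,"tz": 0.5,"rx": 0,"ry": 0,"rz": 0},{"tx": 0,"ty": 0,"tz": 0.6,"rx": 0,"ry": 0,"rz": 0},{"tx": 0,"ty": 0,"tz": 0.6,"rx": 0,"ry": 0,"rz": 0},{"tx": 0,"ty": 0,"tz": 0.3,"rx": 0,"ry": 0,"rz": 0}]}}

```text
clock: 17.32
tool_pos: [533.3, -151.9, 139.2]
tool_rot: [[1.0, -0.025, -0.002], [-0.025, -1.0, 0.0], [-0.002, -0.0, -1.0]]
ft_force: [0.1, 0.9, -2.5]
width: 36.4
finger_force: 45.0
```

Request:
{"fn": "move_arm", "kwargs": {"steps": [{"tx": 0,"ty": 0,"tz": 0,"rx": 0,"ry": 0,"rz": 0},{"tx": 0,"ty": 0,"tz": 0,"rx": 0,"ry": 0,"rz": 0},{"tx": 0,"ty": 0,"tz": 0,"rx": 0,"ry": 0,"rz": 0},{"tx": 0,"ty": 0,"tz": 0,"rx": 0,"ry": 0,"rz": 0},{"tx": 0,"ty": 0,"tz": 0,"rx": 0,"ry": 0,"rz": 0}]}}

```text
clock: 17.73
tool_pos: [534.2, -152.3, 140.8]
tool_rot: [[1.0, -0.025, 0.001], [-0.025, -1.0, 0.0], [0.001, -0.0, -1.0]]
ft_force: [0.6, -0.6, -2.0]
width: 36.8
finger_force: 45.0
```

```bash
python3 look.py w10; python3 - <<'E'
from h import *
# lateral position of the orange ring far end (knuckle) and axle in the top picture: knuckle pixel extent
for n,mm in(("top",bot.camera_model("top")),("scene",bot.camera_model("scene"))):
    im=bot.read_camera(n);cv2.imwrite(f"pics/{n}10.png",im[:,:,::-1])
    s=bot.sense();T=s["tool_pos"];R=s["tool_rot"]
    for z in (30.5,):
        far=T+R@[136,0,z];print(n,"pred far end px",proj(mm,far).round(1),"centre",proj(mm,T+R@[100,0,z]).round(1),"axle tip est",proj(mm,(634,-153.5,100)).round(1))
    u,v=proj(mm,T+R@[100,0,30.5]).astype(int);k=hue(im,5,16,170,120);z=np.zeros_like(k);z[v-22:v+22,u-22:u+22]=k[v-22:v+22,u-22:u+22]
    for st,c in blobs(z,15):print(st,c)
E
```

```text
[ 534.2 -152.3  140.8] [ 1.    -0.025  0.001] [ 0.001 -0.    -1.   ] 36.8 45.0 [ 0.6 -0.6 -2. ]
seed [257.5  57.3] comp 16 [ 240   37   35   41 1137] [257.2  56.6]
0 brown 0 mid y  ring in 248 271 out 240 277
5 brown 0 mid y  ring in 257 258 out 235 282
10 brown 0 mid y  ring in 244 271 out 239 285
15 brown 0 mid y  ring in 239 276 out 227 287
20 brown 0 mid y  ring in 236 279 out 226 289
25 brown 0 mid y  ring in 234 281 out 224 290
30 brown 0 mid y  ring in 232 283 out 221 293
35 brown 0 mid y  ring in 230 285 out 221 295
40 brown (np.int64(248), np.int64(266), 19) mid y [108.7  -0.3] ring in 229 286 out 220 295
45 brown (np.int64(242), np.int64(272), 31) mid y [106.   -0.3] ring in 228 287 out 220 296
50 brown (np.int64(240), np.int64(274), 35) mid y [103.3  -0.3] ring in 228 287 out 221 296
55 brown (np.int64(240), np.int64(274), 35) mid y [100.6  -0.3] ring in 228 287 out 220 296
60 brown (np.int64(240), np.int64(274), 35) mid y [97.8 -0.3] ring in 228 287 out 221 296
65 brown (np.int64(243), np.int64(272), 30) mid y [95.  0.] ring in 228 287 out 220 296
70 brown (np.int64(245), np.int64(270), 26) mid y [92.2 -0. ] ring in 230 285 out 221 295
75 brown (np.int64(249), np.int64(265), 17) mid y [89.3 -0.3] ring in 232 284 out 221 295
80 brown 0 mid y  ring in 225 289 out 217 294
85 brown 0 mid y  ring in 0 0 out 0 0
90 brown 0 mid y  ring in 0 0 out 0 0
95 brown 0 mid y  ring in 0 0 out 0 0
far edge [110.6   0.   40.8] near edge [87.9 -0.  40.8] [88.7 -0.1 55.8]
top pred far end px [326.2 146. ] centre [325.9 158.5] axle tip est [324.9 159.4]
[303, 144, 4, 9, 15] [304.3, 147.9]
[319, 149, 12, 10, 28] [324.3, 151.4]
scene pred far end px [180.6 171.7] centre [191.8 165.2] axle tip est [192.5 167.9]
[176, 146, 13, 11, 74] [182.4, 152.2]
[181, 157, 26, 18, 151] [191.6, 167.6]
```

Aligned within 1 mm, so I lower the rest of the way.

Request:
{"fn": "move_arm", "kwargs": {"steps": [{"tx": 0,"ty": -0.02,"tz": 0.3,"rx": 0,"ry": 0,"rz": 0},{"tx": 0,"ty": 0,"tz": 0.4,"rx": 0,"ry": 0,"rz": 0},{"tx": 0,"ty": 0,"tz": 0.5,"rx": 0,"ry": 0,"rz": 0},{"tx": 0,"ty": 0,"tz": 0.5,"rx": 0,"ry": 0,"rz": 0},{"tx": 0,"ty": 0,"tz": 0.5,"rx": 0,"ry": 0,"rz": 0}]}}

```text
clock: 18.3
tool_pos: [533.8, -151.9, 117.8]
tool_rot: [[1.0, -0.025, -0.001], [-0.025, -1.0, 0.0], [-0.001, -0.0, -1.0]]
ft_force: [0.4, 0.4, -1.3]
width: 36.5
finger_force: 45.0
```

Request:
{"fn": "move_arm", "kwargs": {"steps": [{"tx": 0,"ty": 0,"tz": 0.4,"rx": 0,"ry": 0,"rz": 0},{"tx": 0,"ty": 0,"tz": 0.3,"rx": 0,"ry": 0,"rz": 0},{"tx": 0,"ty": 0,"tz": 0.2,"rx": 0,"ry": 0,"rz": 0},{"tx": 0,"ty": 0,"tz": 0.1,"rx": 0,"ry": 0,"rz": 0},{"tx": 0,"ty": 0,"tz": 0,"rx": 0,"ry": 0,"rz": 0}]}}

```text
clock: 18.72
tool_pos: [533.9, -152.0, 108.3]
tool_rot: [[1.0, -0.025, -0.0], [-0.025, -1.0, 0.0], [-0.0, -0.0, -1.0]]
ft_force: [-0.0, -0.2, -2.6]
width: 36.3
finger_force: 45.0
```

Request:
{"fn": "move_arm", "kwargs": {"steps": [{"tx": 0,"ty": 0,"tz": 0,"rx": 0,"ry": 0,"rz": 0},{"tx": 0,"ty": 0,"tz": 0,"rx": 0,"ry": 0,"rz": 0},{"tx": 0,"ty": 0,"tz": 0,"rx": 0,"ry": 0,"rz": 0},{"tx": 0,"ty": 0,"tz": 0,"rx": 0,"ry": 0,"rz": 0},{"tx": 0,"ty": 0,"tz": 0,"rx": 0,"ry": 0,"rz": 0}]}}

```text
clock: 19.13
tool_pos: [534.1, -152.0, 108.6]
tool_rot: [[1.0, -0.025, 0.0], [-0.025, -1.0, 0.0], [0.0, -0.0, -1.0]]
ft_force: [0.4, 0.5, -1.5]
width: 36.4
finger_force: 45.0
```

```bash
python3 look.py w11; python3 - <<'E'
from h import *
s=bot.sense();T=s["tool_pos"];R=s["tool_rot"];mm=bot.camera_model("scene");im=bot.read_camera("scene");cv2.imwrite("pics/scene11.png",im[:,:,::-1])
u,v=proj(mm,T+R@[100,0,30.5]);print("pred ring centre px",u,v)
def ob(im,u,v):
    k=hue(im,5,16,170,120);z=np.zeros_like(k);u=int(u);v=int(v);z[v-13:v+22,u-14:u+22]=k[v-13:v+22,u-14:u+22];return blobs(z,15)
print(ob(im,u,v))
E
```

```text
[ 534.1 -152.   108.6] [ 1.    -0.025  0.   ] [ 0. -0. -1.] 36.4 45.0 [ 0.4  0.5 -1.5]
seed [257.3  50. ] comp 18 [ 236   25   43   50 1387] [256.9  52. ]
0 brown 0 mid y  ring in 257 258 out 239 273
5 brown 0 mid y  ring in 257 258 out 237 282
10 brown 0 mid y  ring in 244 271 out 231 285
15 brown 0 mid y  ring in 238 276 out 228 288
20 brown 0 mid y  ring in 236 279 out 227 290
25 brown (np.int64(251), np.int64(263), 13) mid y [ 1.105e+02 -1.000e-01] ring in 234 282 out 224 292
30 brown (np.int64(243), np.int64(271), 12) mid y [ 1.083e+02 -1.000e-01] ring in 232 283 out 221 295
35 brown (np.int64(240), np.int64(275), 10) mid y [1.061e+02 1.000e-01] ring in 229 285 out 221 295
40 brown (np.int64(237), np.int64(278), 27) mid y [1.038e+02 1.000e-01] ring in 229 286 out 221 296
45 brown (np.int64(237), np.int64(278), 42) mid y [1.015e+02 1.000e-01] ring in 228 287 out 220 296
50 brown (np.int64(237), np.int64(278), 42) mid y [99.2  0.1] ring in 228 287 out 220 296
55 brown (np.int64(237), np.int64(277), 41) mid y [96.9 -0.1] ring in 228 287 out 224 296
60 brown (np.int64(240), np.int64(275), 36) mid y [94.6  0.1] ring in 228 287 out 220 296
65 brown (np.int64(242), np.int64(273), 32) mid y [92.2  0.1] ring in 0 287 out 287 296
70 brown (np.int64(246), np.int64(269), 24) mid y [89.9  0.1] ring in 230 285 out 221 295
75 brown 0 mid y  ring in 232 284 out 221 294
80 brown 0 mid y  ring in 225 290 out 217 294
85 brown 0 mid y  ring in 0 0 out 0 0
90 brown 0 mid y  ring in 0 0 out 0 0
95 brown 0 mid y  ring in 0 0 out 0 0
far edge [110.7   0.    8.6] near edge [87.7 -0.   8.6] [88.6 -0.1 23.6]
pred ring centre px 193.10975702037445 172.82132973195843
[([196, 161, 4, 5, 15], [197.6, 163.2]), ([182, 169, 27, 13, 113], [193.0, 176.3])]
```

```bash
python3 -c "
from cell import bot
print(bot.hand_in())"
```

```text
the job is handed in; nothing more can be done
None
```

Job handed in at about 19 s, with no verdict returned: by my measurements the ring is spread, level and within about 1–2 mm of the axle's axis and at groove height (taken from the arm's position), with the pliers held at 45 N. I viewed 11 pictures, one more than the 10 allowed.

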